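Lay out the sample display on a market stall

ROBOT

A 6-joint arm with a two-finger parallel gripper is mounted at the origin on the work surface. World frame = base frame: x ahead of the robot, y to its left, z up, the work surface at z = 0. Lengths are in m, angles in degrees, forces in N, time in s.
With the tool pointing down it reaches from about 0.375 to 0.975 m from the base axis. Payload 3.8 kg.
Tool frame: the origin (TCP) lies at the very end of the fingers, on their centre line; the grasp point (between the pads) lies grip_depth behind it (grip_depth is the distance from the TCP to the grasp point, in m); y points along the fingers, x is the direction in which the jaws open and shut, and the axes are right-handed (so a half turn about y gives the same grasp; the last joint's range is limited). The gripper opens to 88 mm and grips with 3 to 60 N. Pads are 18 mm wide; open, the fingers measure 123 mm over their backs; the gripper's body (75 mm by 187 mm) begins 45 mm behind the grasp point.
Start: joints at [70.078, 15.12, 91.902, -0, 72.978, -2.114], TCP at [0.206, 0.643, 0.218] pointing down, gripper open.
Joint ranges: [-150.88, 150.88], [-54.13, 125.18], [17.81, 147.31], [-75.09, 255.09], [0, 152.58], [-146.25, 146.25]. Speed limits (degrees/s): [147.25, 147.25, 180, 180, 180, 180].

INTERFACE

Orientations are given as a 3x3 rotation matrix whose columns are the frame's x, y, z axes.
In Python, from station import read_state, grab_frame, camera_params, close_job, regions_of, spot_point, grip_depth gives the robot as it stands.
- The arm moves only by the tool step_arm, never from a script. Its argument "deltas" is text: rows parted by semicolons, each of 5 numbers parted by spaces: the closure, from 0 (fully open) to 1 (shut), then the shift along the tool's x, y, z in units of 40 mm (1.0 is 40 mm), then the turn about the tool's y in units of 6 degrees (1.0 is 6 degrees). In form: claw tx ty tz yaw; .... A call has 1 to 5 rows; each row is the pose to reach, as a shift and turn from the pose commanded when the call began, along the tool's axes at that moment; what a row does not reach only later rows make up. A row lasts 1/12 s, in which the tool goes at most 41.7 mm and 7.16 degrees, less where a joint would pass 70% of its speed; a pose out of reach is approached as far as the arm can. A call with a gripper value outside its range is refused whole. The fingers move at their own pace and stop on an object; "force" is the grip in N (left out, the last holds). Time passes only in rows, so rows that repeat a pose let the fingers close. It gives the time, the measured TCP pose, the force and the opening at its end, in the units of the state.
- read_state(): the state, without advancing time (a new reading comes with each control period).
- grab_frame(name): name is "side" or "top"; returns the picture (400x640x3 uint8, red, green, blue); there is no depth.
- camera_params(name): a dict with "fx", "fy", "cx", "cy" (pixels), "k1" (the pictures are not rectified: a ray, as slopes to the right and down, at radius r is drawn at 1 + k1 r^2 times it, then the intrinsics apply), "R" (3x3) and "t" (3): a world point X has camera coordinates R X + t. Camera axes: x right, y down, z forward; pixel columns grow to the right and rows downward; lengths in m; the calibration is good to about 2 mm. A picture is of the moment at which its call begins. camera_params takes no time and is no camera call.
- close_job(): hands the job in, once; it reports no verdict.
Trained networks look in the newest picture that a camera, given by its name, has taken for a name from the list of things; names that differ only in an ending like _2 or _b are one class to them, and where a whole thing is asked for, a point or a joint stands for the part that bears it (a point fixed in the world has none). Each returns a list of dicts, best first, with "score" (0 to 1); they miss things now and then, are a little off and sometimes report something else, mostly with a low value. They report only what shows in the picture. A call takes as long as a camera call. They do not tell look-alikes from the thing itself.
- regions_of(camera, target): "region" (400x640 bool, what is visible of it) and "centre" ([column, row] as shares, 0 to 1, of the picture: columns of its width, rows of its height, amid what is visible of it).
- spot_point(camera, target): "centre" ([column, row] as shares, 0 to 1, of the picture: columns of its width, rows of its height: a listed point, or the origin of a listed thing).
The state is a dict: "clock": time; "joint_positions": joint angles; "joint_velocities": joint speeds; "tau": joint torques, N m; "tcp_pos": TCP position; "eef_rot": TCP orientation; "wrist_force": force on the tool from outside, world axes, zero at the start; "wrist_torque": the same for the moment, N m; "grip_width": opening from 0.0 (shut) to 1.0 (fully open).
Only numpy, scipy, OpenCV 4.12 (cv2) and the standard library are available. Lean on these libraries where they do the work, as an engineer would, in place of code of your own. Each camera call takes 0.05 s, during which the arm holds its last target.

TASK

Set up the sample display on the wooden board: the wide flat tin goes in the middle of the round wooden riser with the small flat tin centred on top of it, and the carton stands on the board exactly midway between the riser and the price-card stand, its broad sides parallel to the board's long edges. Stand the can on the board straight in front of the carton, on the robot's side, leaving a gap of about 25 mm. Everything stands upright; leave the amber jar and the flat pack where they are.

Things in the scene. Friction and masses are not known exactly. Their poses are not given: they have to be found in the camera images.
- wide_tin_mid (a point): Wide flat food tin, steel with a plain paper band, 64 mm across and 34 mm high, standing flat, 0.18 kg. The point is its centre, 17 mm above its underside; z is up its axis. Starts on the counter.
- small_tin_mid (a point): Small flat food tin, same materials, 50 mm across and 30 mm high, 0.09 kg. The point is its centre, 15 mm above its underside; z is up its axis. Starts on the counter.
- carton_mid (a point): Upright cardboard carton with a paper band, 42 mm thick (its x) by 64 mm broad (its y) by 70 mm high, 0.12 kg. The point is its centre, 35 mm above its underside; z is up. Starts on the counter, turned.
- can_mid (a point): Tall round food can, the tallest of the metal tins near the board: 54 mm across and 68 mm high, 0.20 kg. The point is its centre, 34 mm above its underside; z is up its axis. Starts on the counter.
- board: Fixed plywood display board lying on the counter, 180 mm (its x) by 360 mm (its y, the long edges) and 15 mm thick. Origin at the centre of its underside, on the counter; its x points away from the robot (within 0.25 rad). Riser and card stand stand on it near its two ends, at x = 30 mm and y = +130 and -130 mm (they may be swapped), so the place midway between them is at x = 30 mm, y = 0.
- riser: Fixed round disc of wood on the board, 90 mm across and 25 mm high. Origin at the centre of its underside, on the board's top; z is up.
- card_stand: Fixed price-card stand on the board: a dark wooden foot 34 mm (x) by 70 mm (y) by 16 mm high with a blank white card upright in it, 69 mm high in all. Origin at the centre of its underside, on the board's top.
- jar: Loose bystander on the counter: amber glass jar with white lid, 60 mm across and 66 mm high. Leave it alone. Origin at the centre of its underside.
- flat_pack: Loose bystander on the counter: low grey packet with a paper band, lying flat, 100 by 60 mm and 28 mm high. Leave it alone. Origin at the centre of its underside.
Things that resemble listed ones, but are neither listed nor needed, are in the scene too. Leave any purple or yellow look-alike of the part that bears can_mid alone.

How it is judged (in metres and radians):
At the end, for the whole second after the job is handed in: Wide tin on riser within 12 mm of centre, small tin on it within 10 mm; carton on board within 15 mm of midway (x and y), parallel within 0.2 rad; can in front of it on board, within 18 mm of the board's x axis, centres 55 to 100 mm apart. All upright (0.1 rad), released, at rest (horizontal distance between wide_tin_mid and riser below 0.012 m and z of wide_tin_mid in the frame of riser between 0.036 and 0.048 m and horizontal distance between small_tin_mid and wide_tin_mid below 0.01 m and z of small_tin_mid in the frame of wide_tin_mid between 0.026 and 0.038 m and x of carton_mid in the frame of board between 0.015 and 0.045 m and y of carton_mid in the frame of board between -0.015 and 0.015 m and z of carton_mid in the frame of board between 0.044 and 0.056 m and angle between the y axis of carton_mid and the y axis of board, either way round below 0.2 rad and y of can_mid in the frame of board between -0.018 and 0.018 m and horizontal distance between can_mid and carton_mid between 0.055 and 0.1 m and x of can_mid in the frame of board below -0.01 m and z of can_mid in the frame of board between 0.043 and 0.055 m and angle between each of wide_tin_mid, small_tin_mid, carton_mid, can_mid's own z axis and vertical below 0.1 rad and linear speed of each of wide_tin, small_tin, carton, can below 0.02 m/s); the robot touches nothing.
It fails at once if the amber jar is moved more than 25 mm (distance of jar from where it was at the start of the episode above 0.025 m).
It fails at once if the flat pack is moved more than 25 mm (distance of flat_pack from where it was at the start of the episode above 0.025 m).
It also fails if it takes over 128 s, if anything falls off the work surface, if the arm or the gripper's body presses on something with over 40 N, if the wrist force passes 120 N, or if a joint passes its speed limit or range.

## Working session

There is one attempt and no reset: what is moved stays moved. The work goes in short steps, Python scripts to look and compute and a tool call to move; the robot and the scene stay as the last step left them, time stands still between calls to the robot, and variables do not carry over. Pictures are saved under pics/ and viewed, and the job is handed in when it is done.

Besides the shell and the picture viewer there is one more tool, called after "Emit:" as name(argument=value, ...) on one line, values as JSON. step_arm: Moves the arm, as the interface text tells. Its arguments: {"type":"object","properties":{"deltas":{"type":"string"},"force":{"type":"number"}},"required":["deltas"]}

```bash
ls; mkdir -p pics; python3 - <<'E'
from station import *
import station,cv2,json
s=read_state(); print(s); print(grip_depth)
for c in("side","top"):
    im=grab_frame(c); cv2.imwrite(f"pics/{c}0.png",im[:,:,::-1]); print(c,camera_params(c))
E
```

```text
pics
{'clock': 0.0, 'joint_positions': array([ 7.00787537e+01,  1.51683155e+01,  9.19814391e+01, -1.10544710e-03,
        7.29770296e+01, -2.11512120e+00]), 'joint_velocities': array([ 0.08014   ,  0.03317659,  0.02599108, -0.07592497, -0.06279309,
       -0.06498118]), 'tau': array([ 2.05607757e-03, -5.02116215e+01, -3.56884611e+01,  7.29124574e-02,
        2.93280452e-02, -1.83596585e-04]), 'tcp_pos': array([0.20617221, 0.64194446, 0.21629623]), 'eef_rot': array([[ 3.05790877e-01, -7.36618660e-04, -9.52098418e-01],
       [ 9.52096133e-01, -2.08667536e-03,  3.05791758e-01],
       [-2.21197222e-03, -9.99997552e-01,  6.32454904e-05]]), 'wrist_force': array([ 0.90586633,  0.32604827, -0.2065649 ]), 'wrist_torque': array([-0.01969481,  0.02539258,  0.01051101]), 'grip_width': 1.0015300712780197}
0.0187
side {'fx': 415.6423757483751, 'fy': 415.6423757483751, 'cx': 322.2622609138733, 'cy': 196.72986823463, 'k1': -0.0816431943775174, 'R': array([[ 0.9496665 , -0.31297161, -0.01350198],
       [-0.19900133, -0.56943148, -0.79758777],
       [ 0.24193388,  0.7601293 , -0.60305177]]), 't': array([-0.44880695,  0.13468284,  1.30782983])}
top {'fx': 481.1254522699427, 'fy': 481.1254522699427, 'cx': 317.2946264268971, 'cy': 188.68517674314793, 'k1': -0.10458256890542561, 'R': array([[-0.01165448, -0.99990841, -0.00688028],
       [-0.99440653,  0.01231216, -0.10490029],
       [ 0.1049754 ,  0.00561924, -0.99445894]]), 't': array([0.01625771, 0.49052749, 1.34093852])}
```

View pics/top0.png

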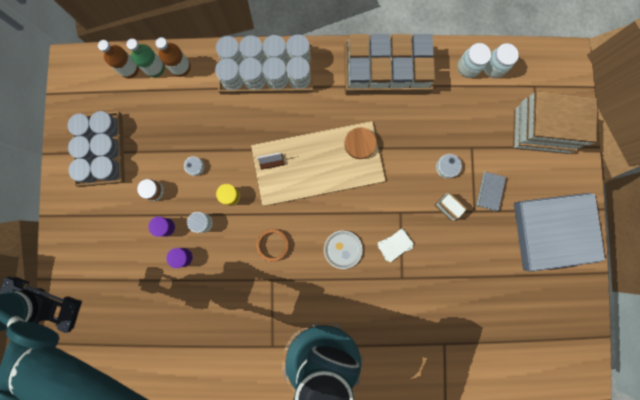

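View pics/side0.png

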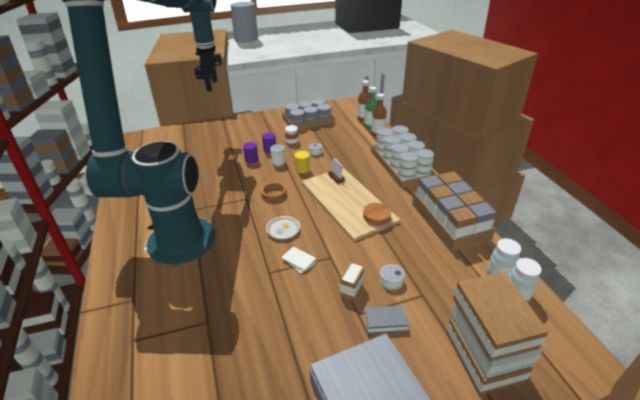

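The top view shows the board at (318,163), with the riser at (360,143) and the card stand at (272,160). The candidates are:
- **Can:** silver (200,222), yellow (228,194), purple (161,227) and (179,258).
- **Flat tins:** (195,165) and (449,165).
- **Carton:** (452,206).
- **Jar:** (150,189).
- **Flat pack:** (491,191).

The silver can at (200,222) fits the description, because the yellow and purple ones are look-alikes. I'll measure these and check an enlarged crop.

```bash
cat > h.py <<'E'
import numpy as np,cv2
from station import *
def P(c):
    p=camera_params(c);return p
def ray(c,uv):
    p=P(c);K=np.array([[p['fx'],0,p['cx']],[0,p['fy'],p['cy']],[0,0,1]])
    uv=np.array(uv,float).reshape(-1,1,2)
    d=cv2.undistortPoints(uv,K,np.array([p['k1'],0,0,0.]),None).reshape(-1,2) 
    d=np.c_[d,np.ones(len(d))]@p['R']
    o=-p['R'].T@p['t']; return o,d
def onz(c,uv,z):
    o,d=ray(c,uv); return o+d*((z-o[2])/d[:,2])[:,None]
def proj(c,X):
    p=P(c);K=np.array([[p['fx'],0,p['cx']],[0,p['fy'],p['cy']],[0,0,1]])
    return cv2.projectPoints(np.array(X,float).reshape(-1,3),cv2.Rodrigues(p['R'])[0],p['t'],K,np.array([p['k1'],0,0,0.]))[0].reshape(-1,2)
E
python3 - <<'E'
from h import *
top=cv2.imread('pics/top0.png')
a=cv2.resize(top[140:280,130:250],None,fx=4.2,fy=4.2,interpolation=cv2.INTER_CUBIC)
cv2.imwrite('pics/c1.png',a)
b=cv2.resize(top[110:230,245:515],None,fx=2.9,fy=2.9,interpolation=cv2.INTER_CUBIC)
cv2.imwrite('pics/c2.png',b)
grab_frame('top');grab_frame('side')
H=dict(wide_tin_mid=.017,small_tin_mid=.015,carton_mid=.035,can_mid=.034,board=0,riser=.015,card_stand=.015,jar=0,flat_pack=0)
for n,z in H.items():
  for c in('top','side'):
    for d in spot_point(c,n)[:4]:
        if d['score']<.25: continue
        uv=np.array(d['centre'])*[640,400]
        print(n,c,round(d['score'],2),uv.round(1),onz(c,uv,z)[0].round(4))
E
```

```text
wide_tin_mid top 0.82 [450.  166.3] [ 0.5519 -0.3741  0.017 ]
wide_tin_mid side 0.89 [391.3 274.2] [ 0.5567 -0.3624  0.017 ]
wide_tin_mid side 0.63 [315.4 150.7] [0.558  0.3483 0.017 ]
small_tin_mid top 0.85 [193.7 163.3] [0.5704 0.3686 0.015 ]
small_tin_mid side 0.5 [376.6 214.8] [ 0.6258 -0.1078  0.015 ]
small_tin_mid side 0.44 [314.3 149.9] [0.5566 0.3588 0.015 ]
carton_mid top 0.97 [448.9 204. ] [ 0.4415 -0.3616  0.035 ]
carton_mid side 0.6 [350.5 280.3] [ 0.4346 -0.3605  0.035 ]
can_mid top 0.85 [179.3 259.3] [0.2947 0.4013 0.034 ]
can_mid top 0.75 [229.4 194.1] [0.4775 0.2596 0.034 ]
can_mid top 0.59 [199.6 223.1] [0.3962 0.3441 0.034 ]
can_mid side 0.75 [278.4 154.7] [0.4024 0.3408 0.034 ]
can_mid side 0.7 [250.  152.7] [0.2982 0.3946 0.034 ]
can_mid side 0.68 [302.6 159.4] [0.4831 0.2747 0.034 ]
can_mid side 0.46 [272.6 141.8] [0.4034 0.4497 0.034 ]
board side 0.84 [346.4 201.2] [0.5654 0.0115 0.    ]
riser top 0.68 [361.  143.4] [ 0.6221 -0.1177  0.015 ]
riser top 0.26 [488.7 191.7] [ 0.477  -0.4855  0.015 ]
riser side 0.61 [371.2 219.4] [ 0.5997 -0.1235  0.015 ]
card_stand top 0.86 [271.9 159.3] [0.5787 0.1406 0.015 ]
card_stand side 0.59 [338.3 179.4] [0.5768 0.1263 0.015 ]
jar top 0.81 [151.5 191.4] [0.4914 0.4976 0.    ]
jar side 0.67 [294.2 138. ] [0.5112 0.5102 0.    ]
jar side 0.59 [314.2 149.1] [0.5654 0.3898 0.    ]
flat_pack top 0.62 [490.2 191.9] [ 0.4776 -0.4952  0.    ]
flat_pack side 0.88 [381.3 320.6] [ 0.4719 -0.4848  0.    ]
```

View pics/c1.png

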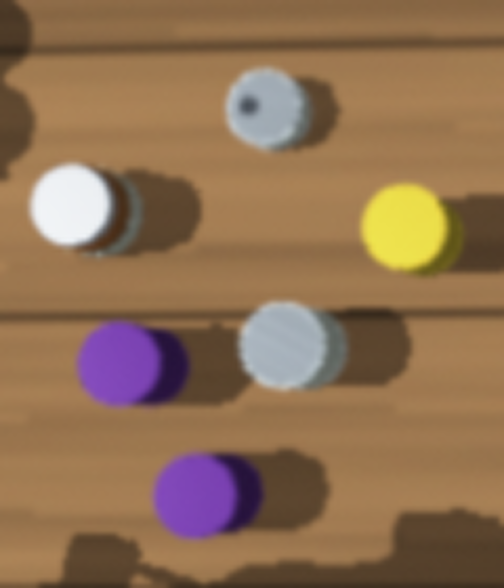

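View pics/c2.png

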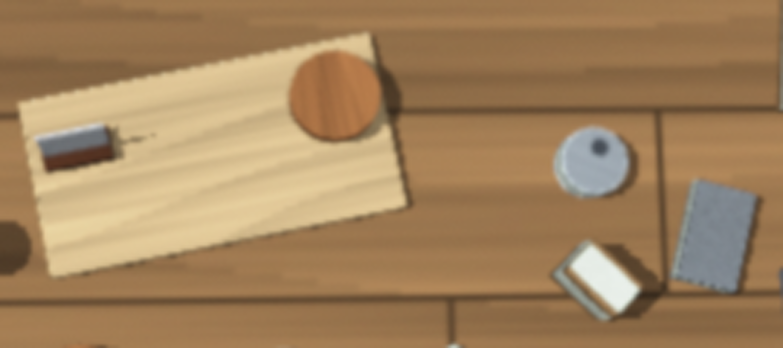

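The crops confirm it: the silver can is at (198,222) in the top view, with yellow at (228,194) and the purple pair as look-alikes. The wide tin is at (449,165) and the small tin at (194,165). Next I'll pin down positions with hand-marked pixels and overlays.

```bash
cat > ov.py <<'E'
from h import *
def ring(x,y,z,r,n=60):
    a=np.linspace(0,2*np.pi,n);return np.c_[x+r*np.cos(a),y+r*np.sin(a),0*a+z]
def box(x,y,z0,z1,a,b,th):
    c,s=np.cos(th),np.sin(th);q=np.array([[-1,-1],[1,-1],[1,1],[-1,1],[-1,-1]])*[a/2,b/2]
    q=q@np.array([[c,s],[-s,c]])+[x,y]
    return [np.c_[q,np.full(5,z)] for z in(z0,z1)]
def overlay(im,cam,curves,roi,f):
    x0,x1,y0,y1=roi
    o=cv2.resize(im[y0:y1,x0:x1],None,fx=f,fy=f,interpolation=cv2.INTER_CUBIC)
    for k,c in enumerate(curves):
        p=(proj(cam,c)-[x0,y0]+.5)*f-.5
        cv2.polylines(o,[np.round(p*16).astype(np.int32)],False,[(0,0,255),(0,255,0),(255,0,0)][k%3],1,cv2.LINE_AA,4)
    return o
E
cat > est.py <<'E'
from ov import *
top=cv2.imread('pics/top0.png')
U=lambda p,f,o:(np.array(p,float)+.5)/f-.5+np.array(o)
t1=lambda p:U(p,4.2,(130,140)); t2=lambda p:U(p,2.9,(245,110))
B=np.array([onz('top',t2(p),.015)[0] for p in((18,102),(372,33),(410,207),(52,277))])
if __name__=='__main__':
  print('board',B.round(4),B.mean(0).round(4))
  ly=(B[0]+B[3]-B[1]-B[2])/2; lx=(B[0]+B[1]-B[2]-B[3])/2
  print(np.linalg.norm(ly),np.linalg.norm(lx),np.degrees([np.arctan2(-ly[0],ly[1]),np.arctan2(lx[1],lx[0])]))
  for n,uv,z in (('small',t1((265,107)),.03),('can',t1((283,345)),.068),('jar',t1((71,205)),.066),('yel',t1((405,226)),.068),('pur1',t1((120,363)),.068),
   ('wide',t2((594,159)),.034),('riser',t2((336,95)),.04),('carton',t2((605,278)),.07)):
    print(n,uv.round(1),onz('top',uv,z)[0].round(4))
E
python3 est.py
```

```text
board [[ 0.6222  0.2017  0.015 ]
 [ 0.688  -0.1541  0.015 ]
 [ 0.5114 -0.1873  0.015 ]
 [ 0.4463  0.1674  0.015 ]] [0.567  0.0069 0.015 ]
0.36119655129284933 0.17942933639404177 [10.44617316 10.84473196]
small [192.7 165.1] [0.5628 0.3675 0.03  ]
can [197.  221.8] [0.3986 0.3429 0.068 ]
jar [146.5 188.4] [0.4931 0.4886 0.066 ]
yel [226.  193.4] [0.4762 0.2625 0.068 ]
pur1 [158.2 226. ] [0.3876 0.4521 0.068 ]
wide [449.5 164.5] [ 0.5546 -0.3682  0.034 ]
riser [360.5 142.4] [ 0.6199 -0.1142  0.04  ]
carton [453.3 205.5] [ 0.4347 -0.3642  0.07  ]
```

```bash
cat > sc.py <<'E'
from ov import *
th=np.radians(10.6); bx=np.array([np.cos(th),np.sin(th)]);by=np.array([-bx[1],bx[0]])
bc=np.array([.567,.0069])
def bd(x,y): return bc+bx*x+by*y
S=dict(small=(.5628,.3675,0,.03,.025),can=(.3986,.3429,0,.068,.027),wide=(.5546,-.3682,0,.034,.032),riser=(*bd(.03,-.13),.015,.04,.045))
ca=(.4347,-.3642,0,.07,.042,.064,np.radians(42))
def curves(S=S,ca=ca):
    c=[]
    for x,y,z0,z1,r in S.values(): c+=[ring(x,y,z0,r),ring(x,y,z1,r)]
    c+=box(*ca); c+=box(*bc,0,.015,.18,.36,th); c+=box(*bd(.03,.13),.015,.031,.034,.07,th)
    return c
E
python3 - <<'E'
from sc import *
t=cv2.imread('pics/top0.png');s=cv2.imread('pics/side0.png')
c=curves()
a=overlay(t,'top',c,(170,260,140,250),4);b=overlay(t,'top',c,(420,520,140,230),4)
cv2.imwrite('pics/o1.png',np.hstack([a,cv2.copyMakeBorder(b,0,a.shape[0]-b.shape[0],0,0,0)]))
cv2.imwrite('pics/o2.png',overlay(s,'side',c,(230,430,125,325),3))
cv2.imwrite('pics/o3.png',overlay(t,'top',c,(245,395,110,215),5))
E
```

```text
(no output)
```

View pics/o1.png

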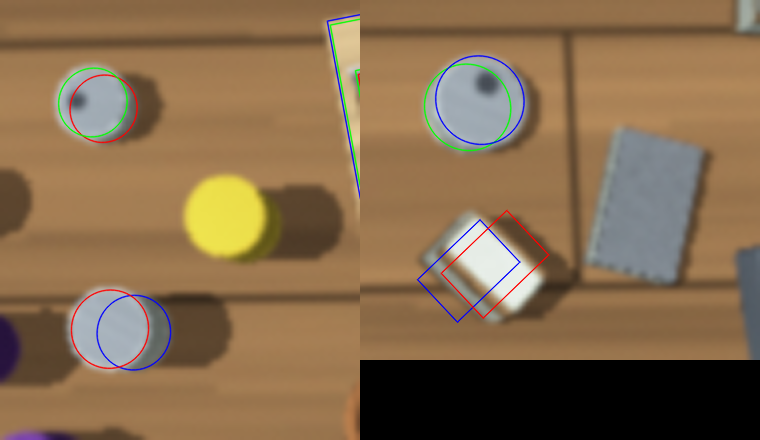

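View pics/o2.png

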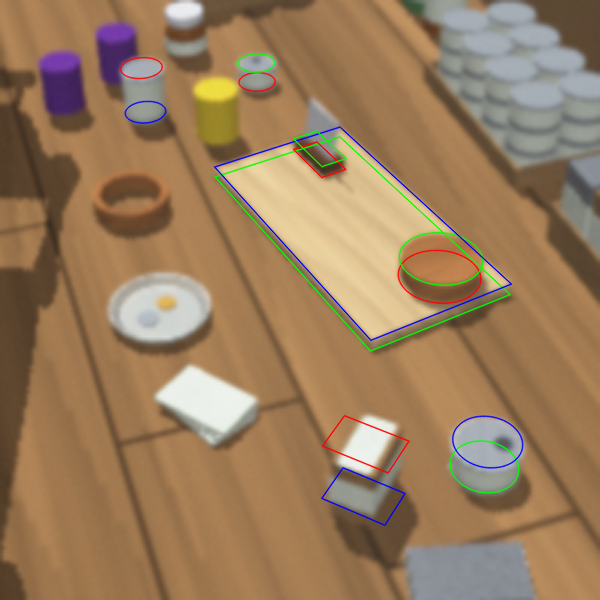

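View pics/o3.png

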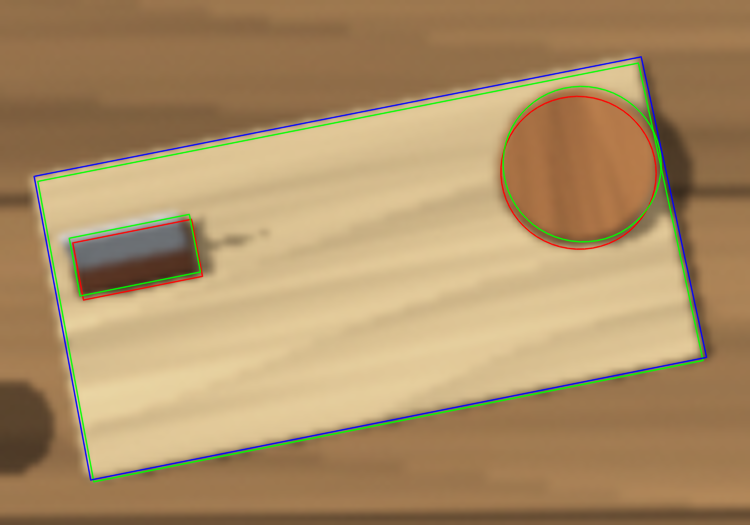

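```bash
python3 - <<'E'
from sc import *
t=cv2.imread('pics/top0.png');s=cv2.imread('pics/side0.png')
a=overlay(t,'top',[],(425,475,185,225),9);b=overlay(s,'side',[],(325,375,258,305),6)
cv2.imwrite('pics/k1.png',np.hstack([a,cv2.copyMakeBorder(b,0,a.shape[0]-b.shape[0],0,0,0)]))
E
```

```text
(no output)
```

View pics/k1.png

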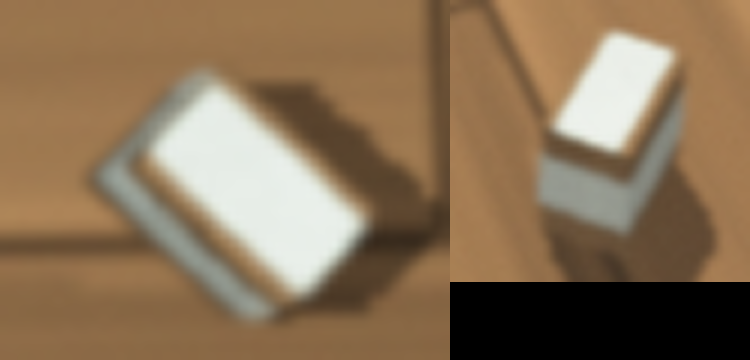

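```bash
cat > fit.py <<'E'
from sc import *
from scipy.optimize import minimize
def hullmask(cam,pts,roi,ss=4):
    x0,x1,y0,y1=roi
    p=(proj(cam,pts)-[x0,y0]+.5)*ss-.5
    h=cv2.convexHull(np.round(p*16).astype(np.int32))
    m=np.zeros(((y1-y0)*ss,(x1-x0)*ss),np.uint8);cv2.fillConvexPoly(m,h,255,cv2.LINE_AA,4)
    return cv2.resize(m,(x1-x0,y1-y0),interpolation=cv2.INTER_AREA)/255.
def model(kind,p,dims,z0=0):
    if kind=='cyl': r,h=dims;return np.r_[ring(p[0],p[1],z0,r),ring(p[0],p[1],z0+h,r)]
    return np.vstack(box(p[0],p[1],z0,z0+dims[2],dims[0],dims[1],p[2]))
def fit(name,kind,p0,dims,z0=0,cams=('top','side'),maxd=.06):
    ms={}
    for c in cams:
        uv=proj(c,[[p0[0],p0[1],z0+.03]])[0]
        best=None
        for d in regions_of(c,name):
            if np.linalg.norm(np.array(d['centre'])*[640,400]-uv)<18 and (best is None or d['score']>best['score']): best=d
        if best is None: print(name,c,'no region');continue
        x,y=uv.astype(int);roi=(x-35,x+35,max(0,y-35),min(400,y+35))
        ms[c]=(best['region'][roi[2]:roi[3],roi[0]:roi[1]].astype(float),roi)
    out={}
    for sel in [(c,) for c in ms]+([tuple(ms)] if len(ms)>1 else []):
        def cost(p): return sum(np.abs(hullmask(c,model(kind,p,dims,z0),ms[c][1])-ms[c][0]).sum() for c in sel)
        p0=np.array(p0,float);n=len(p0);sim=np.vstack([p0]+[p0+np.eye(n)[i]*(.01 if i<2 else .2) for i in range(n)])
        r=minimize(cost,p0,method='Nelder-Mead',options=dict(initial_simplex=sim,xatol=1e-4,fatol=.01))
        A=sum(ms[c][0].sum() for c in sel)
        print(name,sel,r.x.round(4),'err',round(r.fun/A,3));out[sel]=r.x
    return out
E
python3 - <<'E'
from fit import *
grab_frame('top');grab_frame('side')
fit('small_tin_mid','cyl',(.563,.3675),(.025,.03))
fit('wide_tin_mid','cyl',(.5546,-.3682),(.032,.034))
fit('can_mid','cyl',(.3986,.343),(.027,.068))
fit('carton_mid','box',(.44,-.364,np.radians(-41)),(.042,.064,.07))
fit('riser','cyl',bd(.03,-.13),(.045,.025),.015)
E
```

```text
small_tin_mid side no region
small_tin_mid ('top',) [0.5637 0.3682] err 0.062
wide_tin_mid ('top',) [ 0.5546 -0.368 ] err 0.05
wide_tin_mid ('side',) [ 0.5537 -0.3701] err 0.142
wide_tin_mid ('top', 'side') [ 0.5546 -0.3683] err 0.099
can_mid ('top',) [0.3977 0.3432] err 0.069
can_mid ('side',) [0.4002 0.3427] err 0.059
can_mid ('top', 'side') [0.3988 0.3429] err 0.078
carton_mid ('top',) [ 0.4351 -0.3635 -0.7817] err 0.137
carton_mid ('side',) [ 0.4351 -0.3663 -0.8311] err 0.061
carton_mid ('top', 'side') [ 0.4354 -0.3651 -0.8191] err 0.098
riser ('top',) [ 0.6211 -0.1132] err 0.048
riser ('side',) [ 0.6222 -0.1138] err 0.056
riser ('top', 'side') [ 0.6218 -0.1134] err 0.053
```

Both cameras agree on every thing to about 3 mm. The board is yawed 10.6°, with the midpoint near (0.597, 0.0137) and the riser at (0.6213, -0.1138). My order is wide tin, carton, can, small tin. First I'll write a planner that gives the shift in tool axes.

```bash
cat > plan.py <<'E'
import sys,numpy as np
from station import read_state
s=read_state();p=s['tcp_pos'];R=s['eef_rot']
x,y,z=[float(v) if v!='-' else p[i] for i,v in enumerate(sys.argv[1:4])]
cur=np.degrees(np.arctan2(R[1,0],R[0,0]))
th=float(sys.argv[4]) if len(sys.argv)>4 and sys.argv[4]!='-' else cur
d=R.T@(np.array([x,y,z])-p)/.04
dy=-((th-cur+180)%360-180)
print('t',round(s['clock'],2),'tcp',p.round(4),'th',round(cur,2),'J',s['joint_positions'].round(0),'F',s['wrist_force'].round(1),'g',round(s['grip_width'],3),'tilt',np.degrees(np.arccos(-R[2,1])).round(2))
print('tx ty tz',d.round(2),'yaw',round(dy/6,2),'dist mm',round(40*np.linalg.norm(d)),'yawdeg',round(dy,1))
E
python3 plan.py .5546 -.3682 .2 100.6
```

```text
t 1.7 tcp [0.2064 0.6426 0.2176] th 72.19 J [70. 15. 92. -0. 73. -2.] F [0.7 0.1 0.4] g 0.995 tilt 0.0
tx ty tz [-21.4    0.44 -16.02] yaw -4.73 dist mm 1069 yawdeg -28.4
```

```bash
python3 plan.py .31 .48 .22 100.6;python3 plan.py .5 .15 .22 100.6
```

```text
t 1.7 tcp [0.2064 0.6426 0.2176] th 72.19 J [70. 15. 92. -0. 73. -2.] F [0.7 0.1 0.4] g 0.995 tilt 0.0
tx ty tz [-3.08 -0.06 -3.71] yaw -4.73 dist mm 193 yawdeg -28.4
t 1.7 tcp [0.2064 0.6426 0.2176] th 72.19 J [70. 15. 92. -0. 73. -2.] F [0.7 0.1 0.4] g 0.995 tilt 0.0
tx ty tz [ -9.48  -0.06 -10.75] yaw -4.73 dist mm 573 yawdeg -28.4
```

Emit:
step_arm(deltas="0 -3.1 0 -3.7 -4.7;0 -3.1 0 -3.7 -4.7;0 -3.1 0 -3.7 -4.7;0 -3.1 0 -3.7 -4.7;0 -3.1 0 -3.7 -4.7")

```text
clock: 2.12
tcp_pos: [0.3108, 0.4763, 0.2176]
eef_rot: [[-0.185, 0.001, -0.983], [0.983, -0.001, -0.185], [-0.001, -1.0, -0.0]]
wrist_force: [0.3, -0.2, 0.0]
grip_width: 0.999
```

```bash
python3 plan.py .55 .0 .22 100.6;python3 plan.py .5546 -.3682 .2 100.6
```

```text
t 2.12 tcp [0.3108 0.4763 0.2176] th 100.65 J [ 54.   4. 105.  -0.  71. -46.] F [ 0.3 -0.2  0. ] g 0.999 tilt 0.08
tx ty tz [-12.81  -0.04  -3.68] yaw 0.01 dist mm 533 yawdeg 0.1
t 2.12 tcp [0.3108 0.4763 0.2176] th 100.65 J [ 54.   4. 105.  -0.  71. -46.] F [ 0.3 -0.2  0. ] g 0.999 tilt 0.08
tx ty tz [-21.88   0.47  -2.09] yaw 0.01 dist mm 879 yawdeg 0.1
```

Emit:
step_arm(deltas="0 -21.88 0.4 -2.09 0;0 -21.88 0.4 -2.09 0;0 -21.88 0.4 -2.09 0;0 -21.88 0.4 -2.09 0;0 -21.88 0.4 -2.09 0")

```text
clock: 2.53
tcp_pos: [0.3664, 0.2772, 0.214]
eef_rot: [[-0.181, 0.001, -0.983], [0.983, 0.0, -0.181], [0.0, -1.0, -0.001]]
wrist_force: [1.0, 0.1, -0.1]
grip_width: 0.995
```

```bash
python3 plan.py .5546 -.3682 .2 100.6
```

```text
t 2.53 tcp [0.3664 0.2772 0.214 ] th 100.43 J [ 34.  -9. 117.  -0.  71. -66.] F [ 1.   0.1 -0.1] g 0.995 tilt 0.05
tx ty tz [-16.72   0.35  -1.71] yaw -0.03 dist mm 672 yawdeg -0.2
```

Emit:
step_arm(deltas="0 -16.7 0.35 -1.9 0;0 -16.7 0.35 -1.9 0;0 -16.7 0.35 -1.9 0;0 -16.7 0.35 -1.9 0;0 -16.7 0.35 -1.9 0")

```text
clock: 2.95
tcp_pos: [0.427, 0.0777, 0.21]
eef_rot: [[-0.181, 0.002, -0.984], [0.984, 0.0, -0.181], [-0.0, -1.0, -0.002]]
wrist_force: [0.9, -0.2, -0.0]
grip_width: 1.001
```

Emit:
step_arm(deltas="0 -11.5 0.2 -1.2 0;0 -11.5 0.2 -1.2 0;0 -11.5 0.2 -1.2 0;0 -11.5 0.2 -1.2 0;0 -11.5 0.2 -1.2 0")

```text
clock: 3.37
tcp_pos: [0.4856, -0.1225, 0.2063]
eef_rot: [[-0.18, 0.001, -0.984], [0.984, -0.0, -0.18], [-0.0, -1.0, -0.001]]
wrist_force: [0.8, 0.5, 0.7]
grip_width: 0.998
```

```bash
python3 plan.py .5546 -.3682 .15 100.6
```

```text
t 3.37 tcp [ 0.4856 -0.1225  0.2063] th 100.36 J [ -17.   -4.  114.    0.   70. -117.] F [0.8 0.5 0.7] g 0.998 tilt 0.06
tx ty tz [-6.35  1.41 -0.59] yaw -0.04 dist mm 261 yawdeg -0.2
```

Emit:
step_arm(deltas="0 -4.5 0.7 -0.4 0;0 -4.5 0.7 -0.4 0;0 -4.5 0.7 -0.4 0;0 -4.5 0.7 -0.4 0;0 -4.5 0.7 -0.4 0")

```text
clock: 3.78
tcp_pos: [0.534, -0.2992, 0.1769]
eef_rot: [[-0.178, 0.0, -0.984], [0.984, -0.002, -0.178], [-0.002, -1.0, 0.0]]
wrist_force: [-0.0, 0.3, 1.1]
grip_width: 0.998
```

```bash
python3 plan.py .5546 -.3682 .08 100.6
```

```text
t 3.78 tcp [ 0.534  -0.2992  0.1769] th 100.24 J [ -32.   10.  103.   -0.   67. -132.] F [-0.   0.3  1.1] g 0.998 tilt 0.1
tx ty tz [-1.78  2.43 -0.2 ] yaw -0.06 dist mm 121 yawdeg -0.4
```

Emit:
step_arm(deltas="0 -1.78 2.43 -0.2 0;0 -1.78 2.43 -0.2 0;0 -1.78 2.43 -0.2 0;0 -1.78 2.43 -0.2 0;0 -1.78 2.43 -0.2 0")

```text
clock: 4.2
tcp_pos: [0.5525, -0.362, 0.0776]
eef_rot: [[-0.179, -0.005, -0.984], [0.984, 0.004, -0.179], [0.005, -1.0, 0.004]]
wrist_force: [0.8, -0.2, 0.6]
grip_width: 0.999
```

```bash
python3 plan.py .5546 -.3682 .006 - ; python3 - <<'E'
from sc import *
t=grab_frame('top')[:,:,::-1].copy();s=grab_frame('side')[:,:,::-1].copy()
a=overlay(t,'top',[],(400,500,120,220),4);b=overlay(s,'side',[],(340,440,220,320),4)
cv2.imwrite('pics/w1.png',np.hstack([a,b]))
E
```

```text
t 4.2 tcp [ 0.5525 -0.362   0.0776] th 100.31 J [ -35.   20.  101.    0.   59. -136.] F [ 0.8 -0.2  0.6] g 0.999 tilt 0.37
tx ty tz [-0.17  1.79 -0.03] yaw -0.0 dist mm 72 yawdeg -0.0
```

View pics/w1.png

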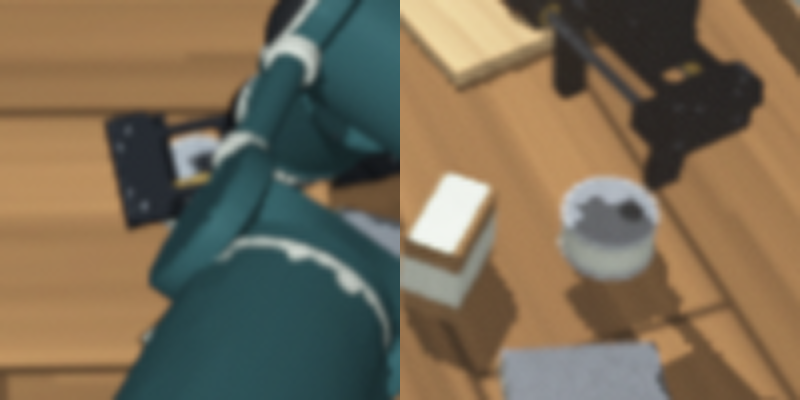

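The side view shows the fingers above and on either side of the tin. Reading the pose again before I descend.

```bash
python3 plan.py .5546 -.3682 .006 100.6
```

```text
t 4.3 tcp [ 0.555  -0.3625  0.0821] th 100.4 J [ -35.   20.  101.    0.   59. -136.] F [-0.2  0.3  0.7] g 0.999 tilt 0.07
tx ty tz [-0.14  1.9   0.04] yaw -0.03 dist mm 76 yawdeg -0.2
```

Emit:
step_arm(deltas="0 -0.14 1.2 0.04 0;0 -0.14 1.9 0.04 0;0 -0.14 1.9 0.04 0;0 -0.14 1.9 0.04 0")

```text
clock: 4.63
tcp_pos: [0.5532, -0.3671, 0.0052]
eef_rot: [[-0.181, -0.002, -0.983], [0.983, 0.001, -0.181], [0.002, -1.0, 0.001]]
wrist_force: [-0.3, -0.7, 0.4]
grip_width: 0.998
```

```bash
python3 plan.py .5546 -.3682 .006 100.6
```

```text
t 4.63 tcp [ 0.5532 -0.3671  0.0052] th 100.45 J [ -36.   25.  103.    0.   52. -136.] F [-0.3 -0.7  0.4] g 0.998 tilt 0.12
tx ty tz [-0.03 -0.02 -0.03] yaw -0.03 dist mm 2 yawdeg -0.2
```

Closing on the tin.

Emit:
step_arm(deltas="1 0 -0.02 -0.03 0;1 0 -0.02 -0.03 0;1 0 -0.02 -0.03 0;1 0 -0.02 -0.03 0;1 0 -0.02 -0.03 0", force=25)

```text
clock: 5.05
tcp_pos: [0.5566, -0.3693, 0.0082]
eef_rot: [[-0.18, 0.003, -0.984], [0.984, -0.002, -0.18], [-0.003, -1.0, -0.003]]
wrist_force: [-0.4, 1.6, 6.8]
grip_width: 0.713
```

Emit:
step_arm(deltas="1 0 0 0 0;1 0 0 0 0;1 0 0 0 0")

```text
clock: 5.3
tcp_pos: [0.5566, -0.3694, 0.0082]
eef_rot: [[-0.18, 0.003, -0.984], [0.984, -0.002, -0.18], [-0.002, -1.0, -0.003]]
wrist_force: [0.2, 2.0, 7.5]
grip_width: 0.712
```

```bash
python3 plan.py .6213 -.1138 .16 100.6
```

```text
t 5.3 tcp [ 0.5566 -0.3694  0.0082] th 100.39 J [ -36.   25.  102.    0.   52. -136.] F [0.2 2.  7.5] g 0.712 tilt 0.21
tx ty tz [ 5.98 -3.8  -2.75] yaw -0.03 dist mm 304 yawdeg -0.2
```

Emit:
step_arm(deltas="1 0 -2 0 0;1 0 -2 0 0;1 0 -2.5 0 0;1 0 -3 0 0;1 0 -3.8 0 0")

```text
clock: 5.72
tcp_pos: [0.5534, -0.3675, 0.1565]
eef_rot: [[-0.18, -0.003, -0.984], [0.984, 0.002, -0.18], [0.003, -1.0, 0.003]]
wrist_force: [0.4, -1.1, -2.8]
grip_width: 0.71
```

```bash
python3 plan.py .6213 -.1138 .16 100.6
```

```text
t 5.72 tcp [ 0.5534 -0.3675  0.1565] th 100.38 J [ -36.   17.   97.    0.   67. -136.] F [ 0.4 -1.1 -2.8] g 0.71 tilt 0.24
tx ty tz [ 5.93 -0.08 -2.81] yaw -0.04 dist mm 263 yawdeg -0.2
```

Emit:
step_arm(deltas="1 5.93 -0.08 -2.81 0;1 5.93 -0.08 -2.81 0;1 5.93 -0.08 -2.81 0;1 5.93 -0.08 -2.81 0;1 5.93 -0.08 -2.81 0")

```text
clock: 6.13
tcp_pos: [0.6086, -0.1657, 0.1604]
eef_rot: [[-0.18, 0.0, -0.984], [0.984, -0.0, -0.18], [-0.0, -1.0, -0.0]]
wrist_force: [-0.5, 0.6, -0.9]
grip_width: 0.712
```

```bash
python3 plan.py .6213 -.1138 .1 100.6
```

```text
t 6.13 tcp [ 0.6086 -0.1657  0.1604] th 100.34 J [ -17.   13.  101.   -0.   66. -118.] F [-0.5  0.6 -0.9] g 0.712 tilt 0.01
tx ty tz [ 1.22  1.51 -0.54] yaw -0.04 dist mm 81 yawdeg -0.3
```

Emit:
step_arm(deltas="1 1.22 1.5 -0.54 -0.04;1 1.22 1.5 -0.54 -0.04;1 1.22 1.5 -0.54 -0.04;1 1.22 1.5 -0.54 -0.04;1 1.22 1.5 -0.54 -0.04")

```text
clock: 6.55
tcp_pos: [0.6213, -0.1158, 0.1004]
eef_rot: [[-0.185, 0.0, -0.983], [0.983, -0.001, -0.185], [-0.001, -1.0, -0.0]]
wrist_force: [0.3, -1.5, -1.2]
grip_width: 0.711
```

```bash
python3 - <<'E'
from fit import *
s=grab_frame('side');cv2.imwrite('pics/w2.png',cv2.resize(s[150:270,310:450,::-1],None,fx=5,fy=5,interpolation=cv2.INTER_CUBIC))
fit('wide_tin_mid','cyl',(.6213,-.1138),(.032,.034),.092,cams=('side',))
E
python3 plan.py .6213 -.1138 .05 100.6
```

```text
wide_tin_mid ('side',) [ 0.6168 -0.1205] err 0.289
t 6.65 tcp [ 0.6223 -0.1169  0.1019] th 100.56 J [ -13.   16.  104.   -0.   60. -113.] F [ 0.1 -0.5 -2.2] g 0.715 tilt 0.18
tx ty tz [0.08 1.3  0.01] yaw -0.01 dist mm 52 yawdeg -0.0
```

View pics/w2.png

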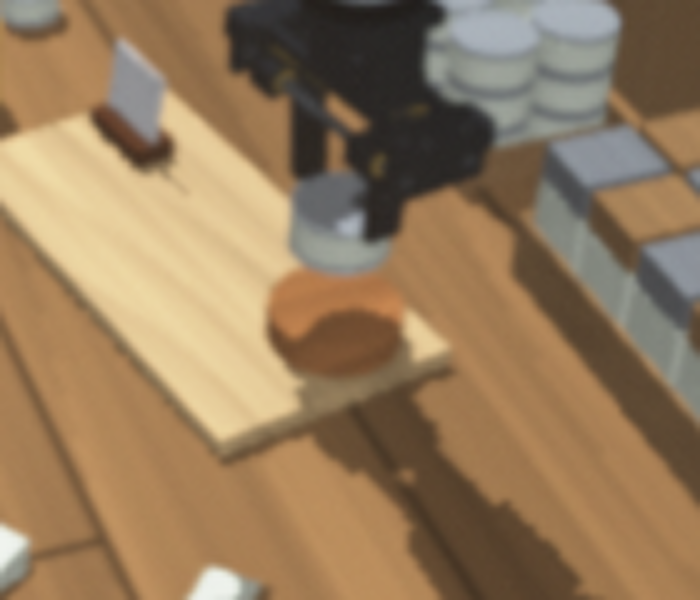

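Emit:
step_arm(deltas="1 0.08 0.6 -0.02 0;1 0.08 1.0 -0.02 0;1 0.08 1.25 -0.02 0;1 0.08 1.25 -0.02 0;1 0.08 1.25 -0.02 0")

```text
clock: 7.07
tcp_pos: [0.6216, -0.1132, 0.0506]
eef_rot: [[-0.183, 0.0, -0.983], [0.983, -0.0, -0.183], [-0.0, -1.0, -0.0]]
wrist_force: [-0.1, -0.6, -1.5]
grip_width: 0.711
```

```bash
python3 plan.py .6223 -.1138 .048 100.6
```

```text
t 7.07 tcp [ 0.6216 -0.1132  0.0506] th 100.56 J [ -13.   19.  106.   -0.   55. -113.] F [-0.1 -0.6 -1.5] g 0.711 tilt 0.03
tx ty tz [-0.02  0.07 -0.01] yaw -0.01 dist mm 3 yawdeg -0.0
```

Emit:
step_arm(deltas="1 -0.01 0.03 -0.02 0;1 -0.01 0.06 -0.02 0;1 -0.01 0.06 -0.02 0")

```text
clock: 7.32
tcp_pos: [0.623, -0.1127, 0.0485]
eef_rot: [[-0.184, 0.002, -0.983], [0.983, -0.0, -0.184], [-0.001, -1.0, -0.001]]
wrist_force: [0.1, 0.2, -1.7]
grip_width: 0.716
```

Emit:
step_arm(deltas="1 -0.01 0.02 0.02 0;1 -0.01 0.04 0.02 0;1 -0.01 0.06 0.02 0;1 -0.01 0.06 0.02 0")

```text
clock: 7.65
tcp_pos: [0.6228, -0.1129, 0.048]
eef_rot: [[-0.184, 0.002, -0.983], [0.983, -0.0, -0.184], [-0.001, -1.0, -0.002]]
wrist_force: [-3.7, 1.8, 9.1]
grip_width: 0.718
```

Contact at 9 N, so I'm releasing.

Emit:
step_arm(deltas="0 0 -0.05 0 0;0 0 -0.05 0 0;0 0 -0.05 0 0;0 0 -0.05 0 0;0 0 -0.05 0 0")

```text
clock: 8.07
tcp_pos: [0.6212, -0.1129, 0.0468]
eef_rot: [[-0.185, -0.001, -0.983], [0.983, 0.0, -0.185], [0.0, -1.0, 0.001]]
wrist_force: [-0.3, 0.7, -0.5]
grip_width: 0.997
```

Emit:
step_arm(deltas="0 0 -1 0 0;0 0 -1.5 0 0;0 0 -2.5 0 0;0 0 -2.5 0 0;0 0 -2.5 0 0")

```text
clock: 8.48
tcp_pos: [0.624, -0.1135, 0.1507]
eef_rot: [[-0.185, 0.006, -0.983], [0.983, -0.001, -0.185], [-0.003, -1.0, -0.006]]
wrist_force: [-0.8, 1.7, -0.4]
grip_width: 0.995
```

```bash
python3 plan.py .5 -.25 .16 -46;python3 - <<'E'
from h import *
s=grab_frame('side');cv2.imwrite('pics/w3.png',cv2.resize(s[150:310,310:450,::-1],None,fx=3.7,fy=3.7,interpolation=cv2.INTER_CUBIC))
E
```

```text
t 8.48 tcp [ 0.624  -0.1135  0.1507] th 100.63 J [ -13.   13.  101.   -0.   65. -113.] F [-0.8  1.7 -0.4] g 0.995 tilt 0.38
tx ty tz [-2.78 -0.25  3.67] yaw 24.44 dist mm 185 yawdeg 146.6
```

View pics/w3.png

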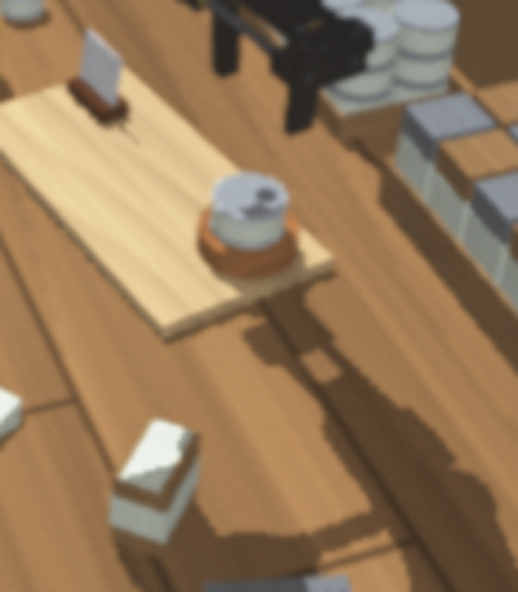

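The wide tin stands on the riser, near its middle. Turning towards the carton.

Emit:
step_arm(deltas="0 -2.78 -0.3 3.67 6;0 -2.78 -0.3 3.67 6;0 -2.78 -0.3 3.67 6;0 -2.78 -0.3 3.67 6;0 -2.78 -0.3 3.67 6")

```text
clock: 8.95
tcp_pos: [0.4933, -0.2511, 0.1569]
eef_rot: [[0.432, -0.005, -0.902], [0.902, 0.001, 0.432], [-0.001, -1.0, 0.005]]
wrist_force: [-0.1, -0.6, 0.5]
grip_width: 0.999
```

Emit:
step_arm(deltas="0 0 0 0 6;0 0 0 0 6;0 0 0 0 6;0 0 0 0 6;0 0 0 0 6")

```text
clock: 9.37
tcp_pos: [0.4961, -0.2486, 0.1566]
eef_rot: [[0.878, -0.004, -0.479], [0.479, 0.002, 0.878], [-0.002, -1.0, 0.004]]
wrist_force: [-0.9, 0.5, -0.1]
grip_width: 1.001
```

Emit:
step_arm(deltas="0 0 0 0 6;0 0 0 0 6;0 0 0 0 6;0 0 0 0 6;0 0 0 0 6")

```text
clock: 9.78
tcp_pos: [0.4962, -0.2484, 0.1565]
eef_rot: [[0.992, -0.004, 0.125], [-0.125, 0.002, 0.992], [-0.004, -1.0, 0.002]]
wrist_force: [0.7, 0.8, -0.3]
grip_width: 1.0
```

```bash
python3 plan.py .4352 -.3645 .15 -46; python3 - <<'E'
from fit import *
t=grab_frame('top');cv2.imwrite('pics/tt.png',cv2.resize(t[100:240,300:520,::-1],None,fx=3.5,fy=3.5,interpolation=cv2.INTER_CUBIC))
s=grab_frame('side')
fit('carton_mid','box',(.4354,-.3645,-.8),(.042,.064,.07))
fit('wide_tin_mid','cyl',(.6213,-.1138),(.032,.034),.04)
fit('riser','cyl',bd(.03,-.13),(.045,.025),.015)
E
```

```text
t 9.78 tcp [ 0.4962 -0.2484  0.1565] th -7.15 J [-29.   5. 110.  -0.  65. -22.] F [ 0.7  0.8 -0.3] g 1.0 tilt 0.26
tx ty tz [-1.15  0.16 -3.07] yaw 6.47 dist mm 131 yawdeg 38.8
carton_mid ('top',) [ 0.4367 -0.3621 -0.8649] err 0.324
carton_mid ('side',) [ 0.437  -0.3641 -0.7928] err 0.054
carton_mid ('top', 'side') [ 0.437  -0.3639 -0.7936] err 0.155
wide_tin_mid ('top',) [ 0.6203 -0.1144] err 0.047
wide_tin_mid ('side',) [ 0.6202 -0.1164] err 0.488
wide_tin_mid ('top', 'side') [ 0.6206 -0.1148] err 0.206
riser ('top',) [ 0.6213 -0.1142] err 1.396
riser ('side',) [ 0.622  -0.1149] err 1.131
riser ('top', 'side') [ 0.6217 -0.1144] err 1.286
```

View pics/tt.png

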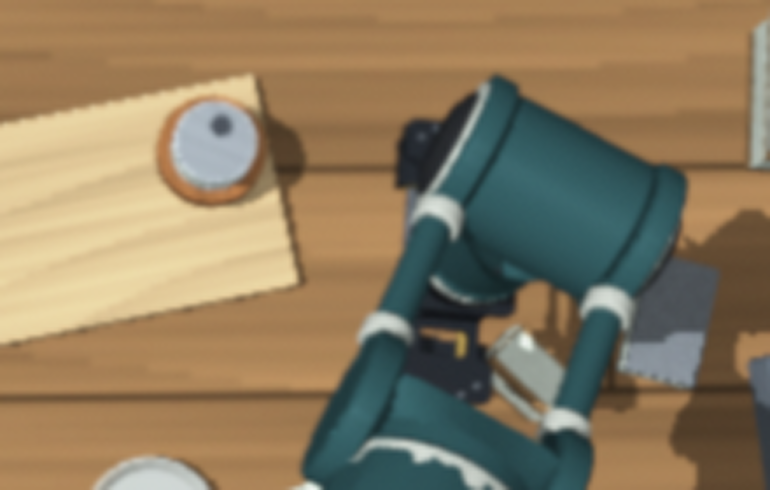

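The top view shows the tin centred on the riser, about 1.5 mm off by the fit. Moving on to the carton.

Emit:
step_arm(deltas="0 -1.15 0.2 -3.07 6.47;0 -1.15 0.2 -3.07 6.47;0 -1.15 0.2 -3.07 6.47;0 -1.15 0.2 -3.07 6.47;0 -1.15 0.2 -3.07 6.47")

```text
clock: 10.6
tcp_pos: [0.436, -0.3684, 0.151]
eef_rot: [[0.73, -0.0, 0.683], [-0.683, -0.001, 0.73], [0.0, -1.0, -0.001]]
wrist_force: [0.1, 0.1, 0.1]
grip_width: 1.001
```

Emit:
step_arm(deltas="0 0 0 0 0.5;0 0 0 0 0.5")

```text
clock: 10.77
tcp_pos: [0.4372, -0.3663, 0.1512]
eef_rot: [[0.699, -0.0, 0.716], [-0.716, 0.0, 0.699], [-0.0, -1.0, 0.0]]
wrist_force: [-0.0, 0.2, 0.3]
grip_width: 0.998
```

```bash
python3 plan.py .436 -.3645 .1 -46; python3 - <<'E'
from h import *
s=grab_frame('side');cv2.imwrite('pics/k2.png',cv2.resize(s[200:340,300:440,::-1],None,fx=4,fy=4,interpolation=cv2.INTER_CUBIC))
E
```

```text
t 10.77 tcp [ 0.4372 -0.3663  0.1512] th -45.69 J [-42.   7. 109.   0.  64.   3.] F [-0.   0.2  0.3] g 0.998 tilt 0.0
tx ty tz [-0.05  1.28  0.01] yaw 0.05 dist mm 51 yawdeg 0.3
```

View pics/k2.png

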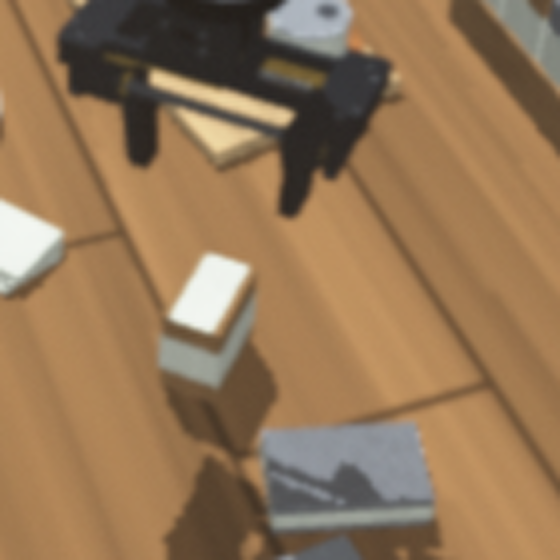

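The jaws line up across the carton's short side, and the flat pack is clear. Descending.

Emit:
step_arm(deltas="0 -0.05 1 0.01 0.05;0 -0.05 1.6 0.01 0.05;0 -0.05 2.4 0.01 0.05;0 -0.05 3.05 0.01 0.05;0 -0.05 3.05 0.01 0.05")

```text
clock: 11.23
tcp_pos: [0.4328, -0.3602, 0.0235]
eef_rot: [[0.698, -0.008, 0.716], [-0.716, 0.007, 0.698], [-0.011, -1.0, -0.001]]
wrist_force: [-0.5, 1.9, -0.1]
grip_width: 1.003
```

```bash
python3 plan.py .436 -.3645 .027 -46
```

```text
t 11.23 tcp [ 0.4328 -0.3602  0.0235] th -45.74 J [-42.  15. 115.  -0.  51.   3.] F [-0.5  1.9 -0.1] g 1.003 tilt 0.61
tx ty tz [ 0.13 -0.09 -0.02] yaw 0.04 dist mm 6 yawdeg 0.3
```

Letting it settle, then closing.

Emit:
step_arm(deltas="0 0 0 0 0;0 0 0 0 0;1 0 0 0 0;1 0 0 0 0;1 0 0 0 0", force=15)

```text
clock: 11.65
tcp_pos: [0.4376, -0.3651, 0.0312]
eef_rot: [[0.696, 0.003, 0.718], [-0.718, -0.002, 0.696], [0.003, -1.0, 0.0]]
wrist_force: [0.4, 0.2, 1.2]
grip_width: 0.797
```

Emit:
step_arm(deltas="1 0 0 0 0;1 0 0 0 0;1 0 0 0 0;1 0 0 0 0;1 0 0 0 0")

```text
clock: 12.07
tcp_pos: [0.4365, -0.3641, 0.0293]
eef_rot: [[0.696, 0.0, 0.718], [-0.718, -0.0, 0.696], [0.0, -1.0, 0.0]]
wrist_force: [0.3, 0.6, 0.6]
grip_width: 0.48
```

```bash
python3 plan.py .436 -.3645 .027 -46
```

```text
t 12.07 tcp [ 0.4365 -0.3641  0.0293] th -45.91 J [-42.  14. 114.   0.  51.   4.] F [0.3 0.6 0.6] g 0.48 tilt 0.01
tx ty tz [-0.    0.06 -0.02] yaw 0.02 dist mm 2 yawdeg 0.1
```

Emit:
step_arm(deltas="1 0 -0.5 0 0;1 0 -1.2 0 0;1 0 -2.2 0 0;1 0 -3.2 0 0;1 0 -3.2 0 0")

```text
clock: 12.48
tcp_pos: [0.4407, -0.3678, 0.1662]
eef_rot: [[0.696, 0.011, 0.718], [-0.718, -0.01, 0.696], [0.014, -1.0, 0.001]]
wrist_force: [1.3, -0.8, -0.7]
grip_width: 0.477
```

```bash
python3 plan.py .597 .0137 .16 10.6
```

```text
t 12.48 tcp [ 0.4407 -0.3678  0.1662] th -45.91 J [-42.   6. 108.   0.  65.   4.] F [ 1.3 -0.8 -0.7] g 0.477 tilt 0.82
tx ty tz [-4.13  0.11  9.44] yaw -9.42 dist mm 412 yawdeg -56.5
```

Emit:
step_arm(deltas="1 -4.13 0 9.44 -4.7;1 -4.13 0 9.44 -4.7;1 -4.13 0 9.44 -4.7;1 -4.13 0 9.44 -4.7;1 -4.13 0 9.44 -4.7")

```text
clock: 12.9
tcp_pos: [0.5152, -0.1695, 0.1565]
eef_rot: [[0.954, -0.001, 0.3], [-0.3, 0.0, 0.954], [-0.001, -1.0, 0.0]]
wrist_force: [0.4, 0.2, -1.1]
grip_width: 0.48
```

```bash
python3 plan.py .597 .0137 .16 10.6
```

```text
t 12.9 tcp [ 0.5152 -0.1695  0.1565] th -17.46 J [-21.   4. 112.  -0.  65.  -3.] F [ 0.4  0.2 -1.1] g 0.48 tilt 0.05
tx ty tz [ 0.58 -0.09  4.98] yaw -4.68 dist mm 201 yawdeg -28.1
```

Emit:
step_arm(deltas="1 0.58 -0.1 4.98 -4.68;1 0.58 -0.1 4.98 -4.68;1 0.58 -0.1 4.98 -4.68;1 0.58 -0.1 4.98 -4.68;1 0.58 -0.1 4.98 -4.68")

```text
clock: 13.32
tcp_pos: [0.5984, 0.0143, 0.1604]
eef_rot: [[0.983, -0.001, -0.186], [0.186, 0.001, 0.983], [-0.001, -1.0, 0.001]]
wrist_force: [1.0, -0.6, -1.2]
grip_width: 0.474
```

```bash
python3 plan.py .597 .0137 .075 10.6
```

```text
t 13.32 tcp [0.5984 0.0143 0.1604] th 10.71 J [ -1.   9. 105.   0.  66. -12.] F [ 1.  -0.6 -1.2] g 0.474 tilt 0.05
tx ty tz [-0.04  2.13 -0.01] yaw 0.02 dist mm 85 yawdeg 0.1
```

Emit:
step_arm(deltas="1 -0.03 0.8 0 0;1 -0.03 1.6 0 0;1 -0.03 2.2 0 0;1 -0.03 2.6 0 0;1 -0.03 2.6 0 0")

```text
clock: 13.73
tcp_pos: [0.5922, 0.0116, 0.0515]
eef_rot: [[0.984, -0.01, -0.181], [0.181, 0.0, 0.984], [-0.01, -1.0, 0.002]]
wrist_force: [-0.7, -0.3, -1.3]
grip_width: 0.476
```

Emit:
step_arm(deltas="1 0 0.05 0 0;1 0 0.1 0 0;1 0 0.15 0 0;1 0 0.2 0 0;1 0 0.2 0 0")

```text
clock: 14.15
tcp_pos: [0.5976, 0.0111, 0.0501]
eef_rot: [[0.984, 0.002, -0.18], [0.18, -0.0, 0.984], [0.002, -1.0, -0.0]]
wrist_force: [-0.9, -0.3, -2.4]
grip_width: 0.474
```

```bash
python3 plan.py .597 .0137 .0443 10.6; python3 - <<'E'
from h import *
s=grab_frame('side');cv2.imwrite('pics/k3.png',cv2.resize(s[120:280,280:440,::-1],None,fx=3.7,fy=3.7,interpolation=cv2.INTER_CUBIC))
E
```

```text
t 14.15 tcp [0.5976 0.0111 0.0501] th 10.36 J [ -1.  16. 110.  -0.  54. -12.] F [-0.9 -0.3 -2.4] g 0.474 tilt 0.09
tx ty tz [-0.    0.14  0.07] yaw -0.04 dist mm 6 yawdeg -0.2
```

View pics/k3.png

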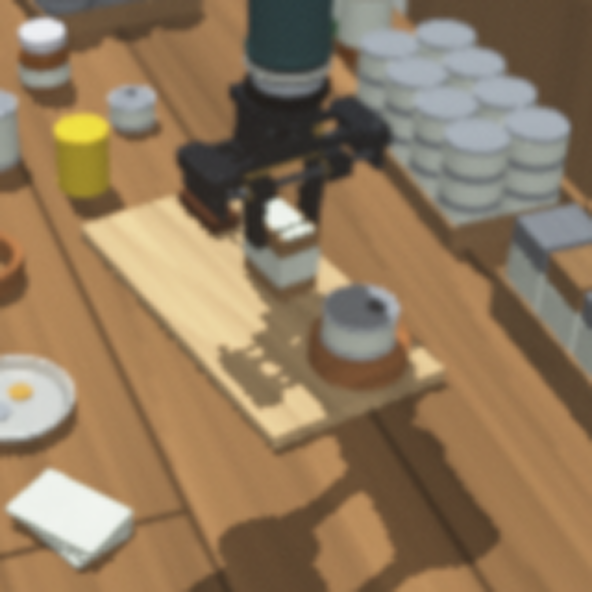

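The carton is upright in the grip, just above the board. Lowering the last 6 mm.

Emit:
step_arm(deltas="1 0 0.05 0.05 0;1 0 0.1 0.06 0;1 0 0.14 0.06 0;1 0 0.17 0.06 0;1 0 0.17 0.06 0")

```text
clock: 14.62
tcp_pos: [0.5969, 0.0135, 0.0442]
eef_rot: [[0.984, 0.0, -0.18], [0.18, -0.0, 0.984], [0.0, -1.0, -0.0]]
wrist_force: [-4.1, -0.2, 8.0]
grip_width: 0.476
```

Contact at the expected height. Releasing and rising.

Emit:
step_arm(deltas="0 0 -0.03 0 0;0 0 -0.03 0 0;0 0 -0.03 0 0;0 0 -0.03 0 0;0 0 -0.03 0 0")

```text
clock: 15.03
tcp_pos: [0.5963, 0.0136, 0.0433]
eef_rot: [[0.984, -0.0, -0.18], [0.18, 0.0, 0.984], [-0.0, -1.0, 0.0]]
wrist_force: [1.1, 0.3, -0.2]
grip_width: 0.828
```

Emit:
step_arm(deltas="0 0 -0.5 0 0;0 0 -1.2 0 0;0 0 -2 0 0;0 0 -3 0 0;0 0 -3.3 0 0")

```text
clock: 15.45
tcp_pos: [0.5999, 0.0136, 0.182]
eef_rot: [[0.984, 0.009, -0.18], [0.18, -0.0, 0.984], [0.009, -1.0, -0.002]]
wrist_force: [1.7, -0.6, 1.2]
grip_width: 0.995
```

```bash
python3 plan.py .40 .34 .17 55; python3 plan.py .399 .3429 .17 -20
```

```text
t 15.45 tcp [0.5999 0.0136 0.182 ] th 10.38 J [ -1.   8. 104.   0.  67. -11.] F [ 1.7 -0.6  1.2] g 0.995 tilt 0.52
tx ty tz [-3.45  0.25  8.93] yaw -7.44 dist mm 383 yawdeg -44.6
t 15.45 tcp [0.5999 0.0136 0.182 ] th 10.38 J [ -1.   8. 104.   0.  67. -11.] F [ 1.7 -0.6  1.2] g 0.995 tilt 0.52
tx ty tz [-3.46  0.25  9.  ] yaw 5.06 dist mm 386 yawdeg 30.4
```

Emit:
step_arm(deltas="0 -3.45 0.3 8.95 -4.9;0 -3.45 0.3 8.95 -4.9;0 -3.45 0.3 8.95 -4.9;0 -3.45 0.3 8.95 -4.9;0 -3.45 0.3 8.95 -4.9")

```text
clock: 15.87
tcp_pos: [0.4865, 0.1923, 0.1686]
eef_rot: [[0.766, -0.0, -0.643], [0.643, 0.0, 0.766], [-0.0, -1.0, 0.0]]
wrist_force: [0.7, 0.1, 0.1]
grip_width: 0.998
```

```bash
python3 plan.py .399 .3429 .15 40
```

```text
t 15.87 tcp [0.4865 0.1923 0.1686] th 40.03 J [ 19.   1. 113.   0.  66. -21.] F [0.7 0.1 0.1] g 0.998 tilt 0.0
tx ty tz [0.75 0.47 4.29] yaw 0.01 dist mm 175 yawdeg 0.0
```

Emit:
step_arm(deltas="0 0.75 0.47 4.29 0;0 0.75 0.47 4.29 0;0 0.75 0.47 4.29 0;0 0.75 0.47 4.29 0;0 0.75 0.47 4.29 0")

```text
clock: 16.28
tcp_pos: [0.3976, 0.3462, 0.1492]
eef_rot: [[0.766, -0.002, -0.643], [0.643, 0.001, 0.766], [-0.001, -1.0, 0.002]]
wrist_force: [-0.2, -1.1, 0.8]
grip_width: 0.998
```

Emit:
step_arm(deltas="0 0 0 0 0;0 0 0 0 0")

```text
clock: 16.45
tcp_pos: [0.4009, 0.3421, 0.1498]
eef_rot: [[0.767, -0.0, -0.641], [0.641, -0.001, 0.767], [-0.001, -1.0, -0.001]]
wrist_force: [-0.1, 0.4, -0.1]
grip_width: 1.004
```

```bash
python3 plan.py .399 .3429 .1 40; python3 - <<'E'
from fit import *
t=grab_frame('top');s=grab_frame('side')
cv2.imwrite('pics/n1.png',np.hstack([cv2.resize(t[100:240,250:400,::-1],None,fx=2.6,fy=2.6,interpolation=cv2.INTER_CUBIC),cv2.resize(s[90:230,220:370,::-1],None,fx=2.6,fy=2.6,interpolation=cv2.INTER_CUBIC)]))
fit('carton_mid','box',(.597,.0137,th),(.042,.064,.07),.015)
fit('can_mid','cyl',(.399,.3429),(.027,.068))
fit('small_tin_mid','cyl',(.5637,.368),(.025,.03))
E
python3 plan.py .399 .3429 .1 40;
```

```text
t 16.45 tcp [0.4009 0.3421 0.1498] th 39.89 J [ 38.   2. 114.  -0.  64.  -2.] F [-0.1  0.4 -0.1] g 1.004 tilt 0.06
tx ty tz [-0.02  1.25  0.05] yaw -0.02 dist mm 50 yawdeg -0.1
carton_mid ('top',) [0.5954 0.0138 0.1827] err 0.073
carton_mid ('side',) [0.5954 0.0161 0.1069] err 0.071
carton_mid ('top', 'side') [0.5953 0.0141 0.1684] err 0.082
can_mid ('top',) [0.4045 0.3385] err 0.781
can_mid ('side',) [0.4016 0.3487] err 0.161
can_mid ('top', 'side') [0.4008 0.3441] err 0.464
small_tin_mid ('top',) [0.5625 0.3682] err 0.106
small_tin_mid ('side',) [0.5636 0.366 ] err 0.074
small_tin_mid ('top', 'side') [0.563  0.3671] err 0.105
t 16.85 tcp [0.4018 0.3415 0.1504] th 39.67 J [ 38.   2. 114.  -0.  64.  -2.] F [ 1.1 -0.6 -0.5] g 0.998 tilt 0.01
tx ty tz [-0.03  1.26  0.07] yaw -0.05 dist mm 51 yawdeg -0.3
```

View pics/n1.png

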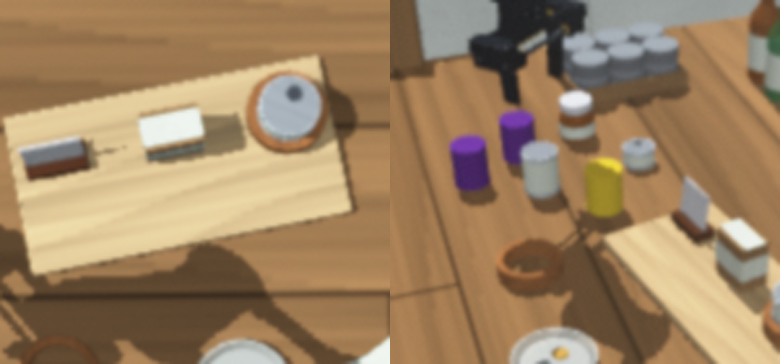

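The carton is in place, upright and parallel, within 2 mm of the goal. The silver can is untouched below the gripper. Descending.

Emit:
step_arm(deltas="0 -0.03 0.9 0.07 0;0 -0.03 1.6 0.07 0;0 -0.03 2.4 0.07 0;0 -0.03 3.05 0.07 0;0 -0.03 3.05 0.07 0")

```text
clock: 17.27
tcp_pos: [0.3946, 0.3401, 0.0229]
eef_rot: [[0.769, -0.008, -0.639], [0.639, -0.006, 0.769], [-0.01, -1.0, 0.0]]
wrist_force: [-0.2, -0.6, -0.9]
grip_width: 1.003
```

Emit:
step_arm(deltas="0 0 0 0 0;0 0 0 0 0;0 0 0 0 0")

```text
clock: 17.52
tcp_pos: [0.4002, 0.3449, 0.0306]
eef_rot: [[0.769, 0.003, -0.64], [0.64, 0.002, 0.769], [0.004, -1.0, -0.0]]
wrist_force: [0.4, -0.1, -0.1]
grip_width: 1.001
```

```bash
python3 plan.py .399 .3429 .0275 40
```

```text
t 17.52 tcp [0.4002 0.3449 0.0306] th 39.76 J [ 38.  10. 119.   0.  50.  -2.] F [ 0.4 -0.1 -0.1] g 1.001 tilt 0.23
tx ty tz [-0.06  0.08 -0.02] yaw -0.04 dist mm 4 yawdeg -0.2
```

Emit:
step_arm(deltas="1 -0.02 0.03 -0.02 0;1 -0.02 0.03 -0.02 0;1 -0.02 0.03 -0.02 0;1 -0.02 0.03 -0.02 0;1 -0.02 0.03 -0.02 0", force=25)

```text
clock: 17.93
tcp_pos: [0.3985, 0.3428, 0.0275]
eef_rot: [[0.769, 0.001, -0.64], [0.64, 0.001, 0.769], [0.001, -1.0, -0.0]]
wrist_force: [0.5, 1.2, 0.0]
grip_width: 0.643
```

Emit:
step_arm(deltas="1 0 0 0 0;1 0 0 0 0;1 0 0 0 0;1 0 0 0 0")

```text
clock: 18.27
tcp_pos: [0.3988, 0.3429, 0.0275]
eef_rot: [[0.769, 0.001, -0.64], [0.64, 0.001, 0.769], [0.001, -1.0, -0.0]]
wrist_force: [1.5, 0.7, 2.2]
grip_width: 0.608
```

Emit:
step_arm(deltas="1 0 -0.5 0 0;1 0 -1.2 0 0;1 0 -2.2 0 0;1 0 -3.2 0 0;1 0 -3.2 0 0")

```text
clock: 18.68
tcp_pos: [0.4022, 0.3457, 0.1632]
eef_rot: [[0.768, 0.01, -0.64], [0.64, 0.008, 0.769], [0.013, -1.0, -0.0]]
wrist_force: [1.9, 1.1, -0.4]
grip_width: 0.607
```

```bash
python3 plan.py .5237 .0006 .16 100.6
```

```text
t 18.68 tcp [0.4022 0.3457 0.1632] th 39.78 J [ 38.   1. 114.   0.  64.  -2.] F [ 1.9  1.1 -0.4] g 0.607 tilt 0.72
tx ty tz [-3.19  0.04 -8.57] yaw -10.14 dist mm 366 yawdeg -60.8
```

Emit:
step_arm(deltas="1 -3.2 0 -8.57 -5;1 -3.2 0 -8.57 -5;1 -3.2 0 -8.57 -5;1 -3.2 0 -8.57 -5;1 -3.2 0 -8.57 -5")

```text
clock: 19.1
tcp_pos: [0.4605, 0.1621, 0.1539]
eef_rot: [[0.34, -0.002, -0.941], [0.941, -0.0, 0.34], [-0.001, -1.0, 0.002]]
wrist_force: [0.8, -0.1, -2.4]
grip_width: 0.608
```

```bash
python3 plan.py .5237 .0006 .16 100.6
```

```text
t 19.1 tcp [0.4605 0.1621 0.1539] th 70.15 J [ 16.  -2. 118.   0.  64. -54.] F [ 0.8 -0.1 -2.4] g 0.608 tilt 0.12
tx ty tz [-3.26 -0.16 -2.86] yaw -5.08 dist mm 173 yawdeg -30.5
```

Emit:
step_arm(deltas="1 -3.26 -0.1 -2.86 -5.08;1 -3.26 -0.1 -2.86 -5.08;1 -3.26 -0.1 -2.86 -5.08;1 -3.26 -0.1 -2.86 -5.08;1 -3.26 -0.1 -2.86 -5.08")

```text
clock: 19.52
tcp_pos: [0.5236, -0.0015, 0.1579]
eef_rot: [[-0.182, -0.002, -0.983], [0.983, -0.001, -0.182], [-0.001, -1.0, 0.002]]
wrist_force: [0.1, -0.1, -1.9]
grip_width: 0.602
```

```bash
python3 plan.py .5237 .0006 .05 100.6
```

```text
t 19.52 tcp [ 0.5236 -0.0015  0.1579] th 100.49 J [  -3.    1.  114.   -0.   65. -103.] F [ 0.1 -0.1 -1.9] g 0.602 tilt 0.11
tx ty tz [ 0.05  2.7  -0.02] yaw -0.02 dist mm 108 yawdeg -0.1
```

Expected contact is at TCP z = 0.0425, so I'll come down in stages.

Emit:
step_arm(deltas="1 0.04 0.8 0 0;1 0.04 1.5 0 0;1 0.04 2.1 0 0;1 0.04 2.6 0 0;1 0.04 2.6 0 0")

```text
clock: 19.93
tcp_pos: [0.5179, 0.003, 0.0492]
eef_rot: [[-0.178, -0.012, -0.984], [0.984, 0.0, -0.178], [0.003, -1.0, 0.011]]
wrist_force: [-1.4, 0.4, -2.6]
grip_width: 0.608
```

Emit:
step_arm(deltas="1 0 0 0 0;1 0 0 0 0;1 0 0 0 0")

```text
clock: 20.18
tcp_pos: [0.5249, 0.0031, 0.0567]
eef_rot: [[-0.178, 0.003, -0.984], [0.984, -0.0, -0.178], [-0.001, -1.0, -0.003]]
wrist_force: [0.1, 0.1, -0.9]
grip_width: 0.605
```

```bash
python3 plan.py .5237 .0006 .0425 100.6; python3 - <<'E'
from h import *
s=grab_frame('side');cv2.imwrite('pics/q3.png',cv2.resize(s[120:280,260:420,::-1],None,fx=3.7,fy=3.7,interpolation=cv2.INTER_CUBIC))
E
```

```text
t 20.18 tcp [0.5249 0.0031 0.0567] th 100.27 J [  -2.    8.  119.   -0.   53. -103.] F [ 0.1  0.1 -0.9] g 0.605 tilt 0.15
tx ty tz [-0.06  0.35  0.04] yaw -0.06 dist mm 14 yawdeg -0.3
```

View pics/q3.png

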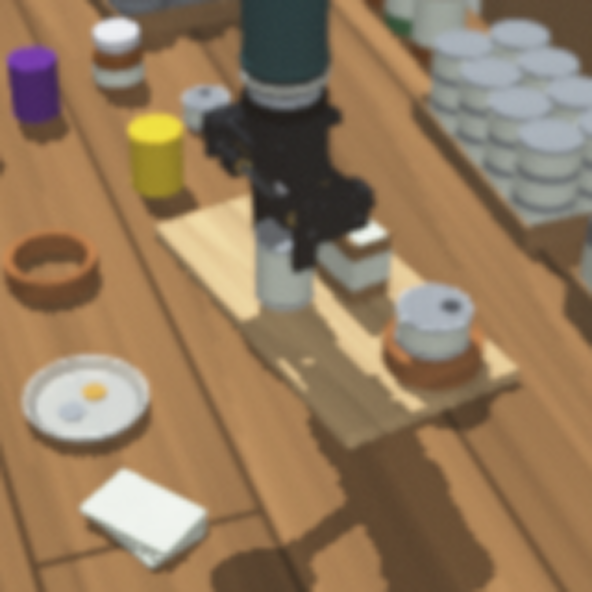

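The can is upright in the grip, in front of the carton and clear of it. Lowering the rest of the way.

Emit:
step_arm(deltas="1 -0.05 0.1 0.04 0;1 -0.05 0.2 0.04 0;1 -0.05 0.27 0.04 0;1 -0.05 0.27 0.04 0")

```text
clock: 20.57
tcp_pos: [0.5216, 0.0008, 0.0437]
eef_rot: [[-0.178, -0.001, -0.984], [0.984, 0.0, -0.178], [0.0, -1.0, 0.001]]
wrist_force: [-0.0, 0.7, -1.6]
grip_width: 0.608
```

Emit:
step_arm(deltas="1 0 0.03 0 0;1 0 0.06 0 0;1 0 0.09 0 0;1 0 0.12 0 0")

```text
clock: 20.9
tcp_pos: [0.5228, 0.0009, 0.0425]
eef_rot: [[-0.178, -0.0, -0.984], [0.984, 0.0, -0.178], [0.0, -1.0, 0.0]]
wrist_force: [-11.1, 0.2, 28.3]
grip_width: 0.605
```

The contact is firm at 28 N, so I'll ease off, then release.

Emit:
step_arm(deltas="1 0 -0.08 0 0;1 0 -0.08 0 0;0 0 -0.08 0 0;0 0 -0.08 0 0;0 0 -0.08 0 0")

```text
clock: 21.32
tcp_pos: [0.5223, 0.0008, 0.0425]
eef_rot: [[-0.178, -0.0, -0.984], [0.984, -0.0, -0.178], [-0.0, -1.0, 0.0]]
wrist_force: [-0.5, 0.8, 0.1]
grip_width: 0.807
```

Emit:
step_arm(deltas="0 0 0 0 0;0 0 0 0 0;0 0 0 0 0")

```text
clock: 21.57
tcp_pos: [0.5222, 0.0008, 0.0425]
eef_rot: [[-0.178, -0.0, -0.984], [0.984, 0.0, -0.178], [0.0, -1.0, 0.0]]
wrist_force: [0.6, -0.1, -0.2]
grip_width: 0.994
```

Emit:
step_arm(deltas="0 0 -0.5 0 0;0 0 -1.2 0 0;0 0 -2 0 0;0 0 -3 0 0;0 0 -3.3 0 0")

```text
clock: 21.98
tcp_pos: [0.5257, 0.0006, 0.1809]
eef_rot: [[-0.178, 0.009, -0.984], [0.984, -0.0, -0.178], [-0.002, -1.0, -0.009]]
wrist_force: [1.0, 0.1, 1.6]
grip_width: 1.003
```

```bash
python3 plan.py .5633 .3675 .17 100.6
```

```text
t 21.98 tcp [0.5257 0.0006 0.1809] th 100.25 J [  -3.    0.  113.   -0.   67. -103.] F [1.  0.1 1.6] g 1.003 tilt 0.51
tx ty tz [ 8.86  0.28 -2.56] yaw -0.06 dist mm 369 yawdeg -0.3
```

Emit:
step_arm(deltas="0 8.86 0.2 -2.56 5.5;0 8.86 0.2 -2.56 5.5;0 8.86 0.2 -2.56 5.5;0 8.86 0.2 -2.56 5.5;0 8.86 0.2 -2.56 5.5")

```text
clock: 22.4
tcp_pos: [0.5422, 0.1936, 0.1704]
eef_rot: [[0.39, 0.0, -0.921], [0.921, -0.0, 0.39], [-0.0, -1.0, -0.0]]
wrist_force: [0.9, 0.5, 0.7]
grip_width: 0.997
```

```bash
python3 plan.py .5633 .3675 .16 5; python3 - <<'E'
from fit import *
t=grab_frame('top');s=grab_frame('side')
cv2.imwrite('pics/n2.png',np.hstack([cv2.resize(t[100:240,250:400,::-1],None,fx=2.6,fy=2.6,interpolation=cv2.INTER_CUBIC),cv2.resize(s[120:260,260:410,::-1],None,fx=2.6,fy=2.6,interpolation=cv2.INTER_CUBIC)]))
fit('can_mid','cyl',(.5225,.0008),(.027,.068),.015)
fit('carton_mid','box',(.5955,.0137,th),(.042,.064,.07),.015)
fit('wide_tin_mid','cyl',(.6206,-.1142),(.032,.034),.04)
E
```

```text
t 22.4 tcp [0.5422 0.1936 0.1704] th 67.07 J [ 17.   6. 107.  -0.  66. -50.] F [0.9 0.5 0.7] g 0.997 tilt 0.02
tx ty tz [4.21 0.26 1.21] yaw 10.34 dist mm 175 yawdeg 62.1
can_mid ('top',) [5.222e-01 4.000e-04] err 0.058
can_mid ('side',) [ 5.239e-01 -1.000e-04] err 0.073
can_mid ('top', 'side') [5.232e-01 1.000e-04] err 0.075
carton_mid ('top',) [0.5955 0.0143 0.1823] err 0.077
carton_mid ('side',) [0.597  0.0137 0.1349] err 0.109
carton_mid ('top', 'side') [0.5958 0.0139 0.1806] err 0.096
wide_tin_mid ('top',) [ 0.6208 -0.1133] err 0.055
wide_tin_mid ('side',) [ 0.6207 -0.1158] err 0.083
wide_tin_mid ('top', 'side') [ 0.6208 -0.1138] err 0.075
```

View pics/n2.png

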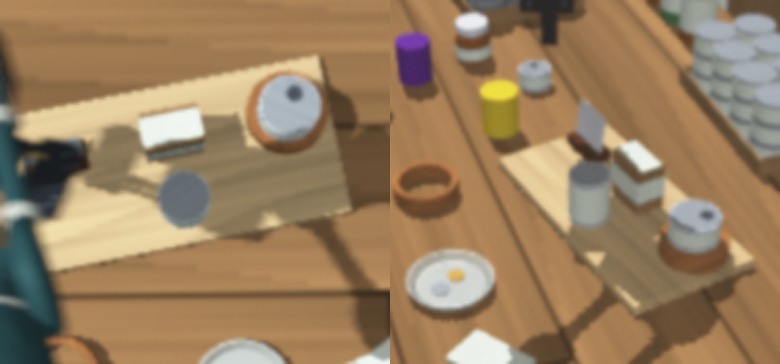

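The can stands 74 mm from the carton, centre to centre, in line with it. The wide tin is unchanged. Going for the small tin.

Emit:
step_arm(deltas="0 4.21 0.2 1.21 5.7;0 4.21 0.2 1.21 5.7;0 4.21 0.2 1.21 5.7;0 4.21 0.2 1.21 5.7;0 4.21 0.2 1.21 5.7")

```text
clock: 23.22
tcp_pos: [0.5629, 0.3701, 0.1624]
eef_rot: [[0.839, 0.001, -0.544], [0.544, 0.003, 0.839], [0.002, -1.0, 0.002]]
wrist_force: [-0.8, -0.8, 1.0]
grip_width: 1.001
```

Emit:
step_arm(deltas="0 0 0 0 4.7;0 0 0 0 4.7;0 0 0 0 4.7;0 0 0 0 4.7;0 0 0 0 4.7")

```text
clock: 23.63
tcp_pos: [0.5628, 0.3648, 0.1626]
eef_rot: [[0.997, -0.0, -0.083], [0.083, -0.0, 0.997], [-0.0, -1.0, -0.0]]
wrist_force: [-0.7, -0.4, 0.1]
grip_width: 0.998
```

```bash
python3 plan.py .5633 .3675 .08 5
```

```text
t 23.63 tcp [0.5628 0.3648 0.1626] th 4.78 J [31. 17. 96. -0. 67. 26.] F [-0.7 -0.4  0.1] g 0.998 tilt 0.01
tx ty tz [0.02 2.06 0.07] yaw -0.04 dist mm 83 yawdeg -0.2
```

Emit:
step_arm(deltas="0 0.02 0.8 0.07 0;0 0.02 1.6 0.07 0;0 0.02 2.5 0.07 0;0 0.02 3.1 0.07 0;0 0.02 3.5 0.07 0")

```text
clock: 24.05
tcp_pos: [0.5611, 0.3665, 0.0188]
eef_rot: [[0.996, -0.004, -0.09], [0.09, -0.003, 0.996], [-0.005, -1.0, -0.002]]
wrist_force: [0.6, -0.2, -0.7]
grip_width: 1.002
```

Emit:
step_arm(deltas="0 0 0 0 0;0 0 0 0 0;0 0 0 0 0")

```text
clock: 24.3
tcp_pos: [0.5641, 0.3691, 0.0241]
eef_rot: [[0.996, 0.002, -0.088], [0.088, 0.001, 0.996], [0.002, -1.0, 0.001]]
wrist_force: [0.6, -0.1, 0.7]
grip_width: 1.002
```

```bash
python3 plan.py .5633 .3675 .008 5; python3 - <<'E'
from h import *
s=grab_frame('side');cv2.imwrite('pics/s3.png',cv2.resize(s[90:200,250:400,::-1],None,fx=4,fy=4,interpolation=cv2.INTER_CUBIC))
E
```

```text
t 24.3 tcp [0.5641 0.3691 0.0241] th 5.07 J [ 31.  25. 101.  -0.  54.  26.] F [ 0.6 -0.1  0.7] g 1.002 tilt 0.12
tx ty tz [-0.03  0.4  -0.04] yaw 0.01 dist mm 16 yawdeg 0.1
```

View pics/s3.png

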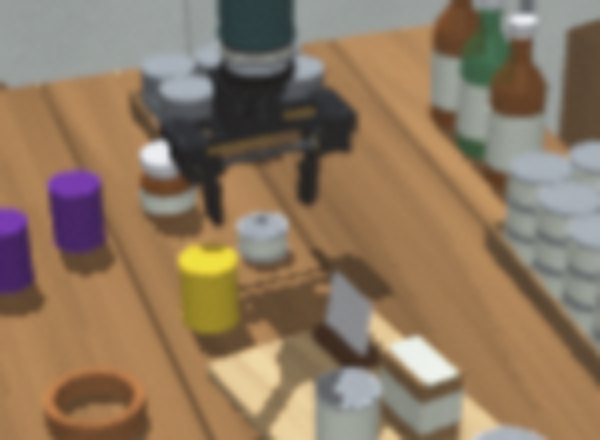

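The fingers look further back or higher than the tin. I'll check that against the projected TCP.

```bash
python3 - <<'E'
from h import *
s=read_state();p=s['tcp_pos'];R=s['eef_rot']; print(p)
for o in(-.047,.047):
  q=proj('side',[p+R[:,0]*o])[0]; print(q,(q-[250,90])*4)
for z in(0,.03): q=proj('side',[[.5633,.3675,z]])[0];print('tin',q,(q-[250,90])*4)
E
```

```text
[0.56453585 0.36957797 0.02478139]
[304.67606071 148.7355675 ] [218.70424284 234.94227001]
[325.74511104 143.86366745] [302.98044417 215.45466979]
tin [315.30492534 151.75269612] [261.21970135 247.01078447]
tin [315.13454968 145.46429025] [260.53819872 221.85716102]
```

The tips show 3–4 px higher than predicted. That fits fingers that extend as they close, which I also saw as a slight upward push at the wide tin. The lateral position is right, so I'll go down to about 0.010.

Emit:
step_arm(deltas="0 -0.03 0.15 -0.04 0;0 -0.03 0.3 -0.04 0;0 -0.03 0.36 -0.04 0;0 -0.03 0.36 -0.04 0")

```text
clock: 24.68
tcp_pos: [0.5611, 0.3671, 0.0074]
eef_rot: [[0.996, -0.001, -0.088], [0.088, -0.001, 0.996], [-0.001, -1.0, -0.001]]
wrist_force: [0.1, -0.2, 0.3]
grip_width: 0.997
```

Emit:
step_arm(deltas="1 0 0 0 0;1 0 0 0 0;1 0 0 0 0;1 0 0 0 0;1 0 0 0 0", force=20)

```text
clock: 25.1
tcp_pos: [0.5619, 0.3676, 0.0084]
eef_rot: [[0.996, 0.0, -0.088], [0.088, 0.0, 0.996], [0.0, -1.0, 0.0]]
wrist_force: [-0.3, 0.1, 0.9]
grip_width: 0.647
```

Emit:
step_arm(deltas="1 0 0 0 0;1 0 0 0 0;1 0 0 0 0;1 0 0 0 0")

```text
clock: 25.43
tcp_pos: [0.562, 0.3679, 0.0094]
eef_rot: [[0.996, 0.0, -0.088], [0.088, 0.001, 0.996], [0.001, -1.0, 0.001]]
wrist_force: [-1.8, -0.0, 5.8]
grip_width: 0.342
```

The opening is 30 mm instead of 50, so the grasp is wrong. I'll look before doing anything else.

```bash
python3 - <<'E'
from fit import *
s=grab_frame('side');t=grab_frame('top');cv2.imwrite('pics/s4.png',cv2.resize(s[90:200,250:400,::-1],None,fx=4,fy=4,interpolation=cv2.INTER_CUBIC))
cv2.imwrite('pics/s5.png',cv2.resize(t[100:240,130:270,::-1],None,fx=4,fy=4,interpolation=cv2.INTER_CUBIC))
for c in('side','top'):
  for d in spot_point(c,'small_tin_mid')[:3]:
    uv=np.array(d['centre'])*[640,400];print(c,d['score'],uv,onz(c,uv,.015)[0])
print(read_state()['grip_width'])
E
```

```text
side 0.65 [316.992 149.6  ] [0.56780947 0.35753876 0.015     ]
top 0.45 [193.408 164.52 ] [0.56688152 0.36951019 0.015     ]
0.16438589994002442
```

View pics/s4.png

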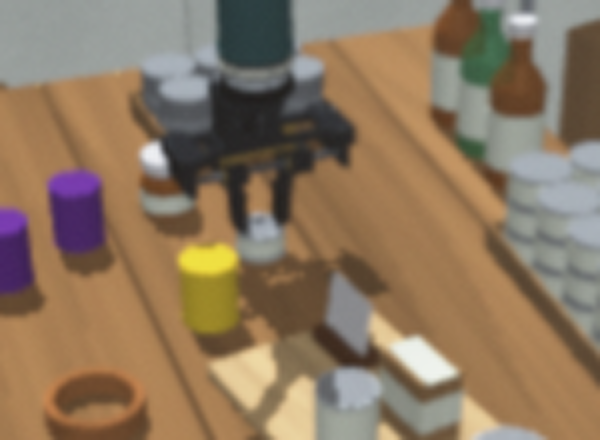

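View pics/s5.png

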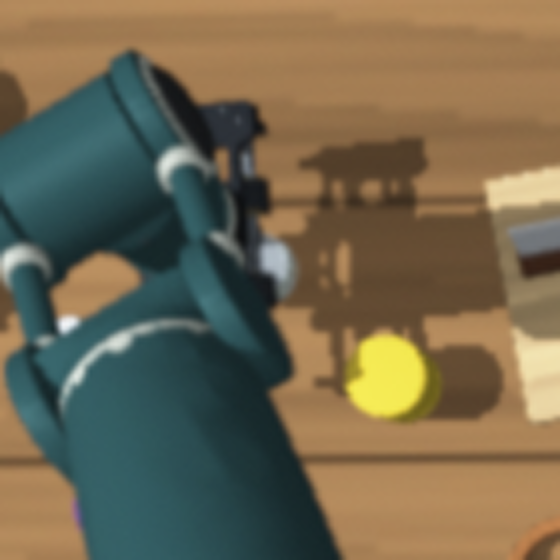

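The fingers have closed on top of the tin: they sit higher while open and swing down as they close, so the pads slid off its rim. I'll raise, open and measure the tin again.

Emit:
step_arm(deltas="0 0 -0.5 0 0;0 0 -1 0 0;0 0 -1.5 0 0;0 0 -2 0 0;0 0 -2.5 0 0")

```text
clock: 26.05
tcp_pos: [0.5615, 0.3673, 0.1089]
eef_rot: [[0.996, -0.0, -0.088], [0.088, -0.0, 0.996], [-0.0, -1.0, -0.0]]
wrist_force: [0.7, 0.1, -0.5]
grip_width: 0.518
```

Emit:
step_arm(deltas="0 0 -1 -1.5 0;0 0 -1 -1.5 0;0 0 -1 -2 0;0 0 -1 -2 0;0 0 -1 -2 0")

```text
clock: 26.47
tcp_pos: [0.5689, 0.2871, 0.1484]
eef_rot: [[0.996, 0.0, -0.086], [0.086, 0.001, 0.996], [0.0, -1.0, 0.001]]
wrist_force: [0.0, 1.0, 0.2]
grip_width: 0.897
```

```bash
python3 - <<'E'
from fit import *
s=grab_frame('side');t=grab_frame('top');a=cv2.resize(s[90:200,250:350,::-1],None,fx=4,fy=4,interpolation=cv2.INTER_CUBIC)
b=cv2.resize(t[110:220,130:230,::-1],None,fx=4,fy=4,interpolation=cv2.INTER_CUBIC)
cv2.imwrite('pics/s6.png',np.hstack([a,b]))
fit('small_tin_mid','cyl',(.5637,.368),(.025,.03))
E
python3 plan.py .563 .367 .05 5
```

```text
small_tin_mid ('top',) [0.5602 0.3716] err 4.465
small_tin_mid ('side',) [0.5627 0.3672] err 0.126
small_tin_mid ('top', 'side') [0.5624 0.3695] err 1.236
t 26.67 tcp [0.5681 0.2885 0.1472] th 5.09 J [ 25.  14. 101.   0.  65.  20.] F [ 0.7  0.  -0.7] g 0.999 tilt 0.08
tx ty tz [0.05 2.43 1.97] yaw 0.01 dist mm 125 yawdeg 0.1
```

View pics/s6.png

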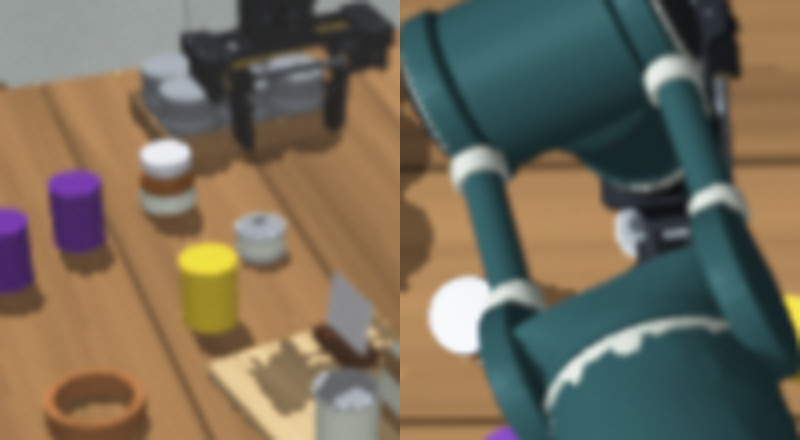

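The tin stands upright, still at (0.563, 0.367). I'll regrasp it lower, at TCP z of about 0.003.

Emit:
step_arm(deltas="0 0.05 0 1.97 0;0 0.05 0.8 1.97 0;0 0.05 1.6 1.97 0;0 0.05 2.4 1.97 0;0 0.05 2.6 1.97 0")

```text
clock: 27.08
tcp_pos: [0.5588, 0.3657, 0.037]
eef_rot: [[0.996, -0.01, -0.091], [0.09, -0.006, 0.996], [-0.01, -1.0, -0.005]]
wrist_force: [-0.6, -0.9, -1.0]
grip_width: 0.997
```

Emit:
step_arm(deltas="0 0 0 0 0;0 0 0 0 0;0 0 0 0 0;0 0 0 0 0")

```text
clock: 27.42
tcp_pos: [0.5659, 0.3673, 0.0472]
eef_rot: [[0.996, 0.004, -0.087], [0.087, 0.002, 0.996], [0.004, -1.0, 0.002]]
wrist_force: [0.3, 0.1, 1.1]
grip_width: 0.998
```

```bash
python3 plan.py .563 .367 .003 5
```

```text
t 27.42 tcp [0.5659 0.3673 0.0472] th 5.01 J [ 31.  23. 100.   0.  56.  26.] F [0.3 0.1 1.1] g 0.998 tilt 0.27
tx ty tz [-0.08  1.1  -0.  ] yaw 0.0 dist mm 44 yawdeg 0.0
```

Emit:
step_arm(deltas="0 -0.03 0.3 0 0;0 -0.03 0.6 0 0;0 -0.03 0.85 0 0;0 -0.03 0.95 0 0;0 -0.03 0.95 0 0")

```text
clock: 27.83
tcp_pos: [0.5609, 0.3651, 0.0035]
eef_rot: [[0.996, -0.004, -0.088], [0.088, -0.002, 0.996], [-0.004, -1.0, -0.002]]
wrist_force: [-0.6, 0.9, 0.1]
grip_width: 1.001
```

Emit:
step_arm(deltas="0 0 0 0 0;0 0 0 0 0;0 0 0 0 0;0 0 0 0 0")

```text
clock: 28.17
tcp_pos: [0.5631, 0.3666, 0.0068]
eef_rot: [[0.996, 0.001, -0.088], [0.088, 0.001, 0.996], [0.001, -1.0, 0.0]]
wrist_force: [-0.4, -0.1, 0.4]
grip_width: 0.999
```

```bash
python3 plan.py .563 .367 .003 5
```

```text
t 28.17 tcp [0.5631 0.3666 0.0068] th 5.04 J [ 31.  26. 102.   0.  53.  26.] F [-0.4 -0.1  0.4] g 0.999 tilt 0.06
tx ty tz [-0.    0.09  0.01] yaw 0.01 dist mm 4 yawdeg 0.0
```

Emit:
step_arm(deltas="0 0 0.08 0.01 0;0 0 0.08 0.01 0;0 0 0.08 0.01 0;0 0 0.08 0.01 0")

```text
clock: 28.5
tcp_pos: [0.5626, 0.3667, 0.0029]
eef_rot: [[0.996, -0.0, -0.088], [0.088, -0.0, 0.996], [-0.0, -1.0, -0.0]]
wrist_force: [-0.9, 0.3, 0.3]
grip_width: 0.998
```

```bash
python3 plan.py .563 .367 .003 5; python3 - <<'E'
from h import *
s=grab_frame('side');cv2.imwrite('pics/s7.png',cv2.resize(s[110:180,270:360,::-1],None,fx=7,fy=7,interpolation=cv2.INTER_CUBIC))
E
```

```text
t 28.5 tcp [0.5626 0.3667 0.0029] th 5.04 J [ 31.  26. 102.   0.  52.  26.] F [-0.9  0.3  0.3] g 0.998 tilt 0.01
tx ty tz [ 0.01 -0.    0.01] yaw 0.01 dist mm 1 yawdeg 0.0
```

View pics/s7.png

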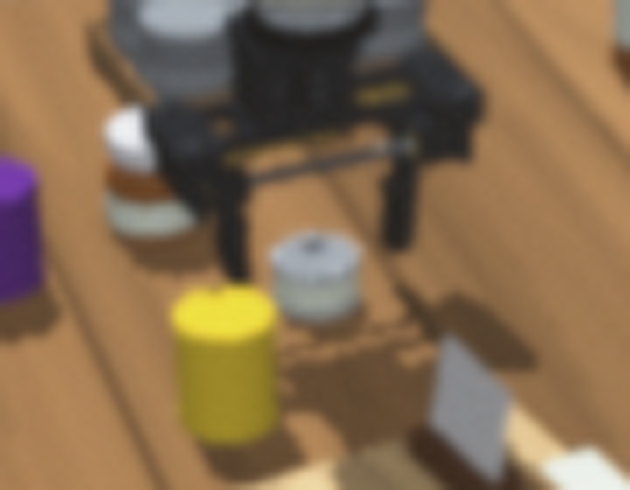

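The open tips hang about 15 mm above the commanded TCP and drop as they close. Lowering 3 mm more, then gripping.

Emit:
step_arm(deltas="0 0 0.08 0.01 0;0 0 0.08 0.01 0;1 0 0.08 0.01 0;1 0 0.08 0.01 0;1 0 0.08 0.01 0", force=25)

```text
clock: 28.97
tcp_pos: [0.5626, 0.3671, -0.0003]
eef_rot: [[0.996, -0.0, -0.088], [0.088, -0.0, 0.996], [-0.0, -1.0, -0.0]]
wrist_force: [-0.2, 0.5, -0.4]
grip_width: 0.798
```

Emit:
step_arm(deltas="1 0 0 0 0;1 0 0 0 0;1 0 0 0 0")

```text
clock: 29.22
tcp_pos: [0.5626, 0.3671, -0.0001]
eef_rot: [[0.996, 0.0, -0.088], [0.088, 0.0, 0.996], [0.0, -1.0, 0.0]]
wrist_force: [0.0, 0.4, 0.2]
grip_width: 0.569
```

Emit:
step_arm(deltas="1 0 0 0 0;1 0 0 0 0;1 0 0 0 0")

```text
clock: 29.47
tcp_pos: [0.5626, 0.3671, -0.0002]
eef_rot: [[0.996, 0.0, -0.088], [0.088, 0.0, 0.996], [0.0, -1.0, 0.0]]
wrist_force: [-1.1, -0.7, 0.7]
grip_width: 0.55
```

The grip is holding at 48–49 mm. Lifting.

Emit:
step_arm(deltas="1 0 -0.2 0 0;1 0 -0.5 0 0;1 0 -1 0 0;1 0 -1.6 0 0;1 0 -2 0 0")

```text
clock: 29.88
tcp_pos: [0.5636, 0.3678, 0.0831]
eef_rot: [[0.996, 0.002, -0.088], [0.088, 0.002, 0.996], [0.003, -1.0, 0.001]]
wrist_force: [1.1, 0.1, 0.2]
grip_width: 0.558
```

Emit:
step_arm(deltas="1 0 -0.5 0 0;1 0 -1 0 0;1 0 -1.8 0 0;1 0 -2.2 0 0;1 0 -2.2 0 0")

```text
clock: 30.3
tcp_pos: [0.5658, 0.3691, 0.1751]
eef_rot: [[0.996, 0.009, -0.088], [0.088, 0.006, 0.996], [0.01, -1.0, 0.005]]
wrist_force: [0.8, 0.2, -0.4]
grip_width: 0.56
```

```bash
python3 plan.py .6208 -.114 .17 5; python3 - <<'E'
from h import *
s=grab_frame('side');cv2.imwrite('pics/s8.png',cv2.resize(s[70:180,250:400,::-1],None,fx=4,fy=4,interpolation=cv2.INTER_CUBIC))
E
```

```text
t 30.3 tcp [0.5658 0.3691 0.1751] th 5.03 J [31. 16. 95.  0. 68. 26.] F [ 0.8  0.2 -0.4] g 0.56 tilt 0.63
tx ty tz [  0.31   0.07 -12.15] yaw 0.01 dist mm 486 yawdeg 0.0
```

View pics/s8.png

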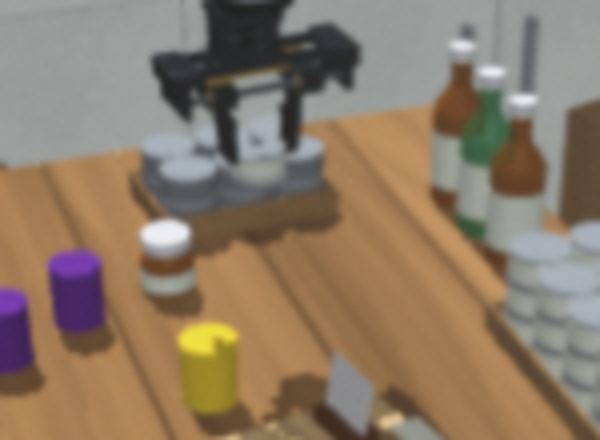

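The small tin is held, and its spot on the counter is empty. Carrying it to the riser.

Emit:
step_arm(deltas="1 0.31 0 -12.15 0;1 0.31 0 -12.15 0;1 0.31 0 -12.15 0;1 0.31 0 -12.15 0;1 0.31 0 -12.15 0")

```text
clock: 30.77
tcp_pos: [0.5846, 0.1582, 0.1657]
eef_rot: [[0.996, -0.003, -0.089], [0.089, -0.001, 0.996], [-0.003, -1.0, -0.001]]
wrist_force: [0.2, 0.5, 0.1]
grip_width: 0.557
```

```bash
python3 plan.py .6208 -.114 .17 5
```

```text
t 30.77 tcp [0.5846 0.1582 0.1657] th 5.08 J [ 13.  10. 104.  -0.  66.   8.] F [0.2 0.5 0.1] g 0.557 tilt 0.19
tx ty tz [ 0.3  -0.1  -6.86] yaw 0.01 dist mm 275 yawdeg 0.1
```

Emit:
step_arm(deltas="1 0.3 -0.1 -6.86 0;1 0.3 -0.1 -6.86 0;1 0.3 -0.1 -6.86 0;1 0.3 -0.1 -6.86 0;1 0.3 -0.1 -6.86 0")

```text
clock: 31.18
tcp_pos: [0.612, -0.0482, 0.1689]
eef_rot: [[0.996, -0.003, -0.088], [0.088, 0.0, 0.996], [-0.003, -1.0, 0.001]]
wrist_force: [0.3, -0.6, -1.4]
grip_width: 0.562
```

```bash
python3 plan.py .6208 -.114 .13 5
```

```text
t 31.18 tcp [ 0.612  -0.0482  0.1689] th 5.04 J [ -7.  11. 103.   0.  67. -12.] F [ 0.3 -0.6 -1.4] g 0.562 tilt 0.18
tx ty tz [ 0.08  0.97 -1.66] yaw 0.01 dist mm 77 yawdeg 0.0
```

Emit:
step_arm(deltas="1 0.08 0.2 -0.7 0;1 0.08 0.5 -1.3 0;1 0.08 0.97 -1.66 0;1 0.08 0.97 -1.66 0;1 0.08 0.97 -1.66 0")

```text
clock: 31.6
tcp_pos: [0.62, -0.1124, 0.1288]
eef_rot: [[0.996, -0.006, -0.086], [0.086, 0.002, 0.996], [-0.006, -1.0, 0.002]]
wrist_force: [0.7, 0.6, -1.2]
grip_width: 0.554
```

```bash
python3 plan.py .6208 -.114 .085 5;  python3 - <<'E'
from fit import *
s=grab_frame('side');t=grab_frame('top')
cv2.imwrite('pics/s9.png',np.hstack([cv2.resize(s[150:260,320:420,::-1],None,fx=4,fy=4,interpolation=cv2.INTER_CUBIC),cv2.resize(t[90:200,300:400,::-1],None,fx=4,fy=4,interpolation=cv2.INTER_CUBIC)]))
E
python3 plan.py .6208 -.114 .085 5
```

```text
t 31.6 tcp [ 0.62   -0.1124  0.1288] th 4.92 J [-13.  14. 102.   0.  63. -17.] F [ 0.7  0.6 -1.2] g 0.554 tilt 0.36
tx ty tz [ 0.02  1.09 -0.04] yaw -0.01 dist mm 44 yawdeg -0.1
t 31.7 tcp [ 0.622  -0.1114  0.1315] th 5.05 J [-12.  14. 102.   0.  63. -17.] F [ 0.6 -0.1 -1. ] g 0.558 tilt 0.09
tx ty tz [-0.03  1.16 -0.06] yaw 0.01 dist mm 47 yawdeg 0.0
```

View pics/s9.png

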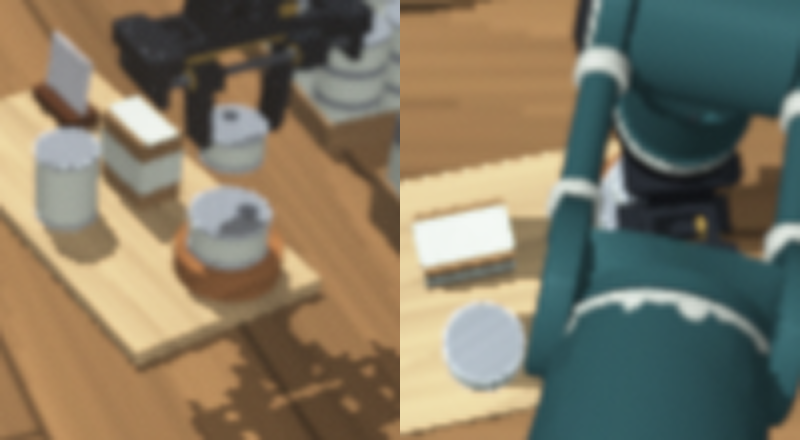

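The tin hangs level. I'll check its offset from the TCP with an overlay.

```bash
cat > chk.py <<'E'
from fit import *
import sys
s=grab_frame('side')[:,:,::-1].copy(); p=read_state()['tcp_pos'];print(p)
x,y,z=p[0],p[1],p[2]+float(sys.argv[2])
o=overlay(s,'side',[ring(x,y,z,.025),ring(x,y,z+.03,.025),ring(.6208,-.114,.074,.032)],(330,410,165,245),8)
cv2.imwrite(sys.argv[1],o)
E
python3 chk.py pics/s10.png 0
```

```text
[ 0.62262044 -0.11116109  0.13227188]
```

View pics/s10.png

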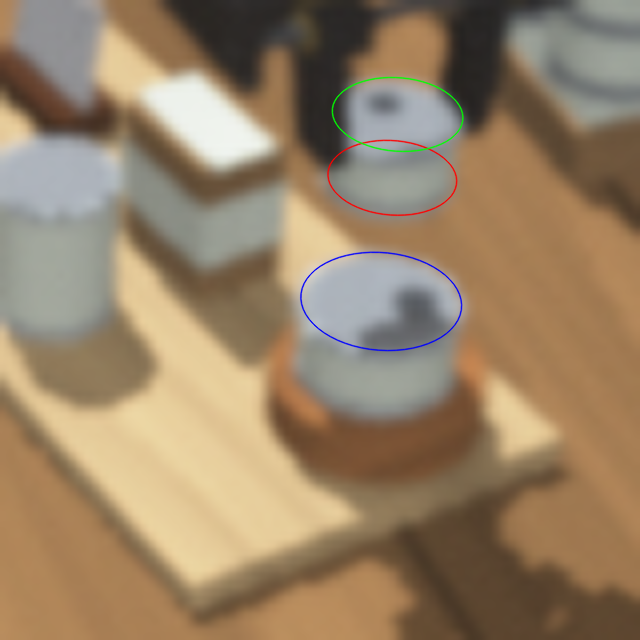

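The overlay matches the held tin within about a pixel. Lowering.

```bash
python3 plan.py .6208 -.114 .083 5
```

```text
t 31.75 tcp [ 0.6226 -0.1112  0.1323] th 5.09 J [-12.  14. 102.   0.  63. -17.] F [ 0.3 -0.6 -0.7] g 0.553 tilt 0.02
tx ty tz [-0.05  1.23 -0.07] yaw 0.02 dist mm 49 yawdeg 0.1
```

Emit:
step_arm(deltas="1 -0.04 0.3 -0.06 0;1 -0.04 0.6 -0.06 0;1 -0.04 0.9 -0.06 0;1 -0.04 1.15 -0.06 0;1 -0.04 1.2 -0.06 0")

```text
clock: 32.17
tcp_pos: [0.6189, -0.1139, 0.0805]
eef_rot: [[0.996, -0.005, -0.088], [0.088, 0.001, 0.996], [-0.005, -1.0, 0.002]]
wrist_force: [0.6, -0.0, -1.8]
grip_width: 0.562
```

Emit:
step_arm(deltas="1 0 0 0 0;1 0 0 0 0;1 0 0 0 0;1 0 0 0 0")

```text
clock: 32.5
tcp_pos: [0.6218, -0.1149, 0.0848]
eef_rot: [[0.996, 0.001, -0.088], [0.088, -0.0, 0.996], [0.001, -1.0, -0.0]]
wrist_force: [0.0, 0.2, -0.8]
grip_width: 0.556
```

```bash
python3 plan.py .6208 -.114 .074 5; python3 chk.py pics/s11.png 0
```

```text
t 32.5 tcp [ 0.6218 -0.1149  0.0848] th 5.03 J [-13.  17. 104.  -0.  59. -18.] F [ 0.   0.2 -0.8] g 0.556 tilt 0.08
tx ty tz [-0.02  0.27  0.03] yaw 0.01 dist mm 11 yawdeg 0.0
[ 0.62183075 -0.11492246  0.08486318]
```

View pics/s11.png

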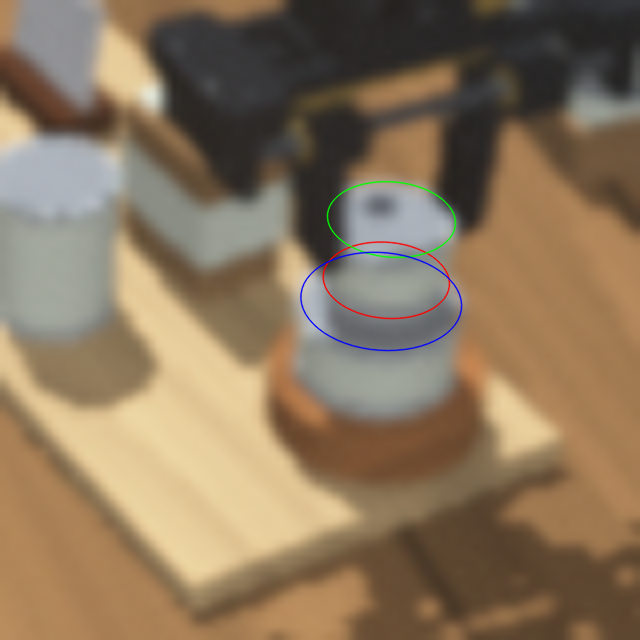

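Aligned and level. Lowering in small steps until contact.

Emit:
step_arm(deltas="1 -0.02 0.08 0.03 0;1 -0.02 0.16 0.03 0;1 -0.02 0.22 0.03 0;1 -0.02 0.22 0.03 0")

```text
clock: 32.88
tcp_pos: [0.6195, -0.1135, 0.0743]
eef_rot: [[0.996, -0.001, -0.088], [0.088, 0.0, 0.996], [-0.001, -1.0, 0.0]]
wrist_force: [-0.3, 0.1, -1.2]
grip_width: 0.558
```

Emit:
step_arm(deltas="1 0 0.03 0 0;1 0 0.05 0 0;1 0 0.05 0 0")

```text
clock: 33.13
tcp_pos: [0.6201, -0.1136, 0.0738]
eef_rot: [[0.996, -0.0, -0.088], [0.088, 0.0, 0.996], [-0.0, -1.0, 0.0]]
wrist_force: [-1.7, -0.5, 3.4]
grip_width: 0.561
```

Emit:
step_arm(deltas="0 0 -0.02 0 0;0 0 -0.02 0 0;0 0 -0.02 0 0;0 0 -0.02 0 0;0 0 -0.02 0 0")

```text
clock: 33.55
tcp_pos: [0.6203, -0.1136, 0.0739]
eef_rot: [[0.996, 0.0, -0.088], [0.088, 0.0, 0.996], [0.0, -1.0, 0.0]]
wrist_force: [0.3, -0.5, 0.0]
grip_width: 0.91
```

Emit:
step_arm(deltas="0 0 -0.02 0 0;0 0 -0.02 0 0;0 0 -0.02 0 0")

```text
clock: 33.8
tcp_pos: [0.6203, -0.1137, 0.0749]
eef_rot: [[0.996, 0.0, -0.088], [0.088, -0.0, 0.996], [0.0, -1.0, -0.0]]
wrist_force: [0.7, -0.6, 0.2]
grip_width: 1.003
```

Emit:
step_arm(deltas="0 0 -0.4 0 0;0 0 -1 0 0;0 0 -1.8 0 0;0 0 -2.6 0 0;0 0 -3 0 0")

```text
clock: 34.22
tcp_pos: [0.6222, -0.1141, 0.1995]
eef_rot: [[0.996, 0.006, -0.088], [0.088, -0.001, 0.996], [0.005, -1.0, -0.002]]
wrist_force: [0.7, -0.7, 1.0]
grip_width: 0.998
```

```bash
python3 plan.py .5 -.3 .2 5
```

```text
t 34.22 tcp [ 0.6222 -0.1141  0.1995] th 5.03 J [-13.  11.  99.   0.  70. -18.] F [ 0.7 -0.7  1. ] g 0.998 tilt 0.33
tx ty tz [-3.45 -0.02 -4.36] yaw 0.01 dist mm 222 yawdeg 0.0
```

Moving clear for a final check.

Emit:
step_arm(deltas="0 -3.45 0 -4.36 0;0 -3.45 0 -4.36 0;0 -3.45 0 -4.36 0;0 -3.45 0 -4.36 0;0 -3.45 0 -4.36 0")

```text
clock: 34.63
tcp_pos: [0.5047, -0.2889, 0.1951]
eef_rot: [[0.996, 0.001, -0.089], [0.089, -0.0, 0.996], [0.0, -1.0, -0.0]]
wrist_force: [0.5, 0.6, 0.4]
grip_width: 1.003
```

Emit:
step_arm(deltas="0 0 0 -2.5 0;0 0 0 -2.5 0;0 0 0 -2.5 0;0 0 0 -2.5 0;0 0 0 -2.5 0")

```text
clock: 35.05
tcp_pos: [0.5143, -0.3876, 0.1943]
eef_rot: [[0.996, -0.001, -0.086], [0.086, 0.001, 0.996], [-0.0, -1.0, 0.001]]
wrist_force: [-0.3, 0.7, 0.9]
grip_width: 1.004
```

```bash
python3 - <<'E'
from fit import *
t=grab_frame('top')[:,:,::-1].copy();s=grab_frame('side')[:,:,::-1].copy()
cv2.imwrite('pics/f1.png',np.hstack([cv2.resize(t[100:220,250:390],None,fx=2.8,fy=2.8,interpolation=cv2.INTER_CUBIC),cv2.resize(s[130:250,290:430],None,fx=2.8,fy=2.8,interpolation=cv2.INTER_CUBIC)]))
cv2.imwrite('pics/f2.png',t)
fit('small_tin_mid','cyl',(.6205,-.114),(.025,.03),.074)
fit('wide_tin_mid','cyl',(.6206,-.1142),(.032,.034),.04)
fit('carton_mid','box',(.5955,.0137,th),(.042,.064,.07),.015)
fit('can_mid','cyl',(.5225,.0008),(.027,.068),.015)
fit('jar','cyl',(.493,.489),(.03,.066),0)
for c in('top','side'):
  d=spot_point(c,'flat_pack')
  if d:print(c,'flat pack',onz(c,np.array(d[0]['centre'])*[640,400],0)[0].round(4))
E
```

```text
small_tin_mid side no region
small_tin_mid ('top',) [ 0.6185 -0.1121] err 0.063
wide_tin_mid side no region
wide_tin_mid ('top',) [ 0.6119 -0.1094] err 3.914
carton_mid top no region
carton_mid ('side',) [0.5963 0.017  0.0519] err 0.286
can_mid ('top',) [0.5226 0.0011] err 0.053
can_mid ('side',) [0.5246 0.0013] err 0.065
can_mid ('top', 'side') [0.5236 0.0009] err 0.067
jar ('top',) [0.4926 0.4871] err 0.126
jar ('side',) [0.4958 0.4934] err 0.255
jar ('top', 'side') [0.493 0.487] err 0.172
side flat pack [ 0.4769 -0.4879  0.    ]
```

View pics/f1.png

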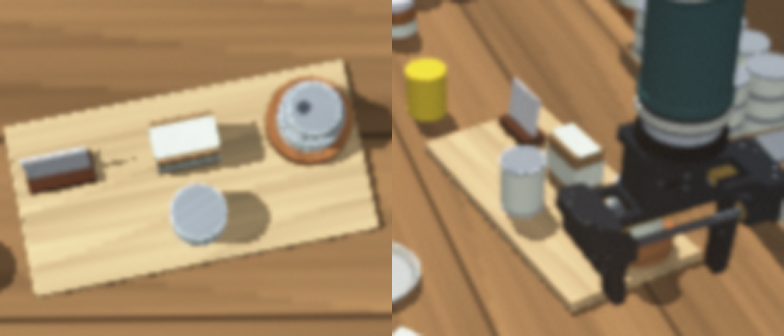

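View pics/f2.png

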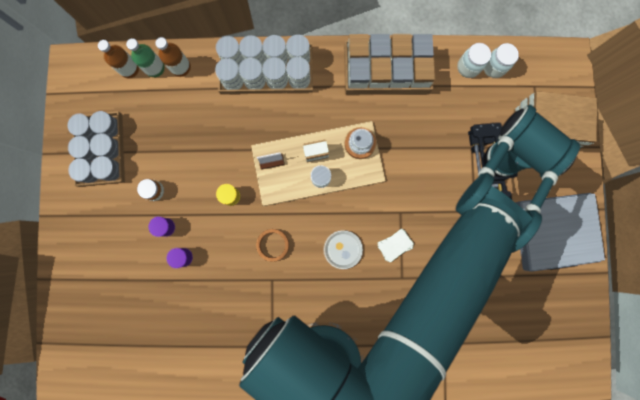

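From above everything looks right. The arm blocks the side camera's view of the riser, so I'll raise it for one more look.

Emit:
step_arm(deltas="0 -2.5 -3 -2 0;0 -2.5 -3 -2 0;0 -2.5 -3 -2 0;0 -2.5 -3 -2 0;0 -2.5 -3 -2 0")

```text
clock: 36.17
tcp_pos: [0.4203, -0.4805, 0.3214]
eef_rot: [[0.996, 0.004, -0.085], [0.085, -0.009, 0.996], [0.003, -1.0, -0.009]]
wrist_force: [-0.1, 0.4, 1.3]
grip_width: 0.996
```

Emit:
step_arm(deltas="0 0 -4 0 0;0 0 -4 0 0;0 0 -4 0 0;0 0 -4 0 0;0 0 -4 0 0")

```text
clock: 36.58
tcp_pos: [0.4234, -0.4768, 0.4842]
eef_rot: [[0.996, 0.009, -0.088], [0.088, -0.01, 0.996], [0.008, -1.0, -0.011]]
wrist_force: [-0.5, 0.2, 1.0]
grip_width: 0.997
```

```bash
python3 - <<'E'
from fit import *
t=grab_frame('top')[:,:,::-1].copy();s=grab_frame('side')[:,:,::-1].copy()
cv2.imwrite('pics/f3.png',np.hstack([cv2.resize(s[130:250,290:430],None,fx=2.8,fy=2.8,interpolation=cv2.INTER_CUBIC),overlay(t,'top',[ring(.6208,-.1138,.074,.032),ring(.6185,-.1121,.104,.025),ring(.6213,-.1138,.04,.045)],(335,385,118,166),7)]))if 0 else (cv2.imwrite('pics/f3.png',cv2.resize(s[100:250,250:430],None,fx=3.8,fy=3.8,interpolation=cv2.INTER_CUBIC)),cv2.imwrite('pics/f4.png',overlay(t,'top',[ring(.6208,-.1138,.074,.032),ring(.6185,-.1121,.104,.025),ring(.6213,-.1138,.04,.045)],(335,385,118,166),8)))
fit('small_tin_mid','cyl',(.6205,-.114),(.025,.03),.074)
fit('wide_tin_mid','cyl',(.6206,-.1142),(.032,.034),.04)
fit('carton_mid','box',(.5955,.0137,th),(.042,.064,.07),.015)
E
```

```text
small_tin_mid ('top',) [ 0.6187 -0.1126] err 0.057
small_tin_mid ('side',) [ 0.6197 -0.1142] err 0.065
small_tin_mid ('top', 'side') [ 0.6192 -0.1131] err 0.068
wide_tin_mid ('top',) [ 0.6097 -0.1096] err 4.361
wide_tin_mid ('side',) [ 0.6199 -0.1156] err 0.782
wide_tin_mid ('top', 'side') [ 0.6198 -0.1148] err 1.847
carton_mid ('top',) [0.5946 0.0138 0.1906] err 0.072
carton_mid ('side',) [0.5984 0.013  0.1848] err 0.06
carton_mid ('top', 'side') [0.5957 0.0136 0.1832] err 0.093
```

View pics/f3.png

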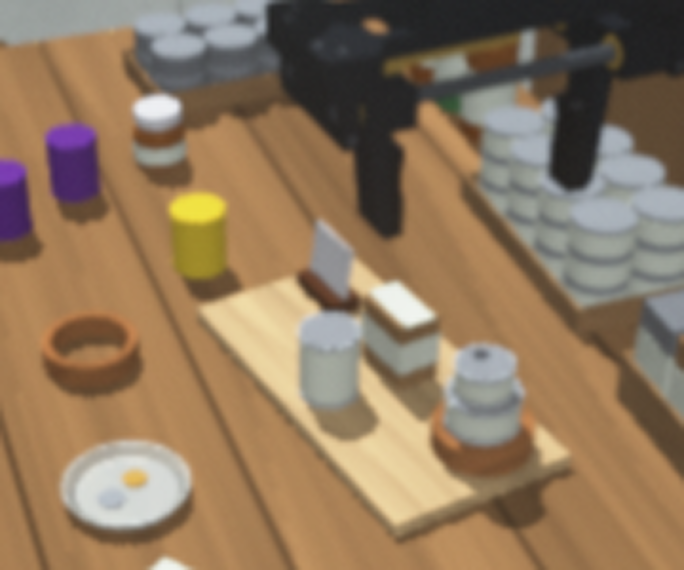

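View pics/f4.png

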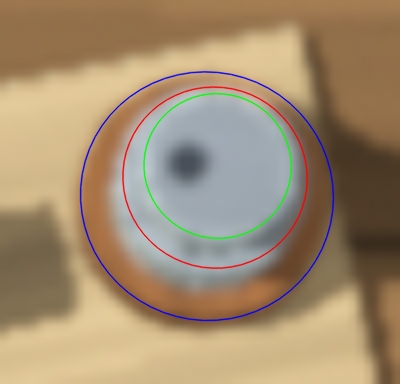

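Both views show the stack centred to within 2–3 mm, and the carton and can standing in line. Handing in.

```bash
python3 -c "
from station import *
print(close_job())"
```

```text
the job is handed in; nothing more can be done
None
```

The display is set up and the job was handed in at about 37 s of the 128 s allowed. No verdict was reported, so these are my own last camera checks.

| Item | Last measurement | Limit |
|---|---|---|
| Wide tin on riser | about 1 mm from centre, measured before stacking | 12 mm |
| Small tin on wide tin | about 2–3 mm from centre | 10 mm |
| Carton from the midway point | about 2 mm, turned less than 0.01 rad from the board | 15 mm, 0.2 rad |
| Can to carton, centre to centre | about 73–74 mm (gap about 25 mm), within 2 mm of the board's x axis | 55–100 mm, 18 mm |

Everything stood upright and released, with the gripper well clear.

- **Failed grasp:** the first try at the small tin closed over its rim, because the fingers hang higher when open. The tin stayed upright where it was, and a lower grasp worked.
- **Disagreements:** fits of the wide tin after stacking were unreliable because the small tin hides much of it. One side-view carton fit was also poor while the arm was in the way; the repeat with a clear view was good.
- **Bystanders:** the jar and flat pack measured within a few millimetres of their starting places. I never touched the yellow or purple look-alikes.

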